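# Turn round a roller's end parts from strip-down rack to assembly rack

## Robot

A 6-joint arm with a two-finger parallel gripper is mounted at the origin on the work surface. World frame = base frame: x ahead of the robot, y to its left, z up, the work surface at z = 0. Lengths are in mm, angles in rad, forces in N, time in s.
With the tool pointing down it reaches from about 375 to 925 mm from the base axis. Payload 5.7 kg.
Tool frame: the origin (TCP) lies at the very end of the fingers, on their centre line; the grasp point (between the pads) lies 19 mm behind it (ctrl.grasp_offset is the distance from the TCP to the grasp point, in mm); y points along the fingers, x is the direction in which the jaws open and shut, and the axes are right-handed (so a half turn about y gives the same grasp; the last joint's range is limited). The gripper opens to 88 mm and grips with 3 to 60 N. Pads are 20 mm wide; open, the fingers measure 115 mm over their backs; the gripper's body (75 mm by 178 mm) begins 61 mm behind the grasp point.
Start: joints at [-1.308, 0.359, 1.51, -0, 1.272, -0.115], TCP at [221.308, -557.66, 222.623] pointing down, gripper open.
Joint ranges: [-2.97, 2.97], [-1.01, 2.36], [0.21, 2.38], [-0.96, 4.11], [0.2, 2.71], [-2.98, 2.98]. Speed limits (rad/s): [2.39, 2.39, 3.14, 3.14, 3.14, 3.14].

## Interface

Orientations are given as a unit quaternion [x, y, z, w].
In Python, from rig import ctrl, viewer, order gives the robot as it stands.
- The arm moves only by the shell command python3 -m creep 'ROWS' [FORCE]. ROWS is JSON, one flat list of numbers, 7 for each row, row after row: the shift along the tool's x, y, z in units of 250 mm (1.0 is 250 mm), then the turn, a rotation vector about the tool's x, y, z in units of 30 degrees (1.0 is 30 degrees), then the opening, from -1 (shut) to 1 (fully open), so that 0 is half open. In form: [tx, ty, tz, ax, ay, az, grip, tx, ty, tz, ax, ay, az, grip, ...]. A call has 1 to 10 rows; each row is the pose to reach, as a shift and turn from the pose commanded when the call began, along the tool's axes at that moment; what a row does not reach only later rows make up. A row lasts 1/8 s, in which the tool goes at most 62.5 mm and 10.7 degrees, less where a joint would pass 70% of its speed; a pose out of reach is approached as far as the arm can. A call with a number of a shift or a turn outside -1 to 1 is refused whole. A call with a gripper value outside its range is refused whole. The fingers move at their own pace and stop on an object; FORCE is the grip in N (left out, the last holds). Time passes only in rows, so rows that repeat a pose let the fingers close. It gives the time, the measured TCP pose, the force and the opening at its end, in the units of the state.
- ctrl.get_state(): the state, without advancing time (a new reading comes with each control period).
- viewer.read_camera(name): name is "side" or "top"; returns a dict with "img" (384x512x3 uint8, red, green, blue), "vertical_fov" (degrees; the focal length in pixels is half the picture's height over the tangent of half this angle, whatever the lens; pixels are square), "cx", "cy" (the principal point, pixels), "R" (3x3) and "t" (3): a world point X has camera coordinates R X + t. Camera axes: x right, y down, z forward; pixel columns grow to the right and rows downward; lengths in mm; the calibration is good to about 2 mm. A picture is of the moment at which its call begins. There is no depth.
- order.hand_in(): hands the job in, once; it reports no verdict.
The state is a dict: "clock": time; "joints": joint angles; "joint_velocities": joint speeds; "effort": joint torques, N m; "eef_pos": TCP position; "tool_rot": TCP orientation; "contact_force": force on the tool from outside, world axes, zero at the start; "torque": the same for the moment, N m; "grip_width": finger opening in mm.
Only numpy, scipy, OpenCV 4.12 (cv2) and the standard library are available. Lean on these libraries where they do the work, as an engineer would, in place of code of your own. Each camera call takes 0.05 s, during which the arm holds its last target.

## Task

The four parts stand on the strip-down rack in the order they came off the roller shaft. Move them onto the pegs of the empty assembly rack in reverse order, so that the part nearest the robot ends up farthest from it and so on, one part to each peg. Leave each part the same way up as it started, sitting flat on its seat with the peg through its bore, and let go of it.

Things in the scene. Friction and masses are not known exactly. Their poses are not given: they have to be found in the camera images.
- cup_mid (a point): Centre (on the axis, half-way up) of the steel bearing cup, a plain ring 52 mm outside diameter, 32 bore, 24 high. z up along its axis. Loose; at the start it stands on one of the four pegs of the strip-down rack, foot down on the block, 22 above the bench.
- bush_mid (a point): Centre (on the axis, half-way up) of the tall narrow bronze bush, 40 mm outside diameter, 28 bore, 48 high. z up along its axis. Loose; at the start it stands on one of the four pegs of the strip-down rack, foot down on the block, 22 above the bench.
- seal_mid (a point): Centre (on the axis, half-way up) of the black plastic labyrinth seal: flange 58 mm diameter, 8 thick, at the bottom, with a hub 41 diameter above it, 30 high in all, 30 bore; grip the hub. z up along its axis. Loose; at the start it stands on one of the four pegs of the strip-down rack, foot down on the block, 22 above the bench.
- nut_mid (a point): Centre (on the axis, half-way up) of the dark steel hexagon lock nut, 46 mm across flats (53 across corners), 24 high, 28 bore; its flats face its own x axis and every 60 degrees from it. z up along its axis. Loose; at the start it stands on one of the four pegs of the strip-down rack, foot down on the block, 22 above the bench.
- peg_cup: The seat of the strip-down rack on which the steel bearing cup stands at the start: a fixed green-painted block 64 x 64 x 10 mm, with a peg 10 diameter standing 22 above the middle of it. Origin at the centre of the underside of the block, 12 above the bench; z up. The four are identical; which is where differs each time. It stays where it is.
- peg_bush: The seat of the strip-down rack on which the bronze bush stands at the start: a fixed green-painted block 64 x 64 x 10 mm, with a peg 10 diameter standing 22 above the middle of it. Origin at the centre of the underside of the block, 12 above the bench; z up. The four are identical; which is where differs each time. It stays where it is.
- peg_seal: The seat of the strip-down rack on which the black seal stands at the start: a fixed green-painted block 64 x 64 x 10 mm, with a peg 10 diameter standing 22 above the middle of it. Origin at the centre of the underside of the block, 12 above the bench; z up. The four are identical; which is where differs each time. It stays where it is.
- peg_nut: The seat of the strip-down rack on which the hexagon nut stands at the start: a fixed green-painted block 64 x 64 x 10 mm, with a peg 10 diameter standing 22 above the middle of it. Origin at the centre of the underside of the block, 12 above the bench; z up. The four are identical; which is where differs each time. It stays where it is.
- strip_rack: Strip-down rack, the one that is full at the start: fixed dark steel rail 300 x 76 x 12 mm. Origin at the centre of its underside, on the bench; x along the row, away from the robot, z up. Four seats at x = -105, -35, 35, 105 mm, y = 0. The seats are the peg_ bodies.
- build_rack: Assembly rack, the one that is empty at the start: fixed dark steel rail 300 x 76 x 12 mm. Origin at the centre of its underside, on the bench; x along the row, away from the robot, z up. Four seats at x = -105, -35, 35, 105 mm, y = 0. Seats: green block 64 x 64 x 10 (top 22 above the bench), peg 10 diameter in its middle (tip 44 above the bench). Racks lie side by side, either on the left.
Not all that is in view belongs to the job. Leave any red or yellow look-alike of the part that bears cup_mid alone.

How it is judged:
By the outcome, as a careful person would: the job done as asked, in the order asked, and still so for the second after the job is handed in, with the robot touching nothing.
It also fails if it takes over 102 s, if anything falls off the work surface, if the arm or the gripper's body presses on something with over 40 N, if the wrist force passes 120 N, or if a joint passes its speed limit or range.

## Working session

There is one attempt and no reset: what is moved stays moved. The work goes in short steps, Python scripts to look and compute and a shell command to move; the robot and the scene stay as the last step left them, time stands still between calls to the robot, and variables do not carry over. Pictures are saved under pics/ and viewed, and the job is handed in when it is done.

```bash
ls; mkdir -p pics; python3 - <<'E'
from rig import ctrl, viewer, order
import cv2,numpy as np
s=ctrl.get_state()
for k,v in s.items(): print(k,np.round(v,3))
print(ctrl.grasp_offset)
for n in("side","top"):
    c=viewer.read_camera(n); cv2.imwrite(f"pics/{n}0.png",cv2.cvtColor(c["img"],cv2.COLOR_RGB2BGR))
    print(n,c["vertical_fov"],c["cx"],c["cy"],np.round(c["R"],4).tolist(),np.round(c["t"],2), [k for k in c])
    R=np.array(c["R"]);print(-R.T@np.array(c["t"]))
    np.savez(f"{n}0.npz",**{k:np.array(v) for k,v in c.items()})
E
```

```text
pics
clock 0.0
joints [-1.308  0.36   1.511 -0.     1.272 -0.115]
joint_velocities [-0.    -0.001  0.    -0.    -0.001 -0.   ]
effort [-1.0000e-03 -5.1538e+01 -2.7073e+01  6.7000e-02  3.5000e-02 -0.0000e+00]
eef_pos [ 221.129 -557.03   221.816]
tool_rot [-0.585  0.398 -0.397  0.585]
contact_force [ 0.502 -0.017 -1.001]
torque [-0.015  0.051  0.035]
grip_width 87.909
18.700000000000003
side 47.51666098638297 256.64921919745717 191.53721048351866 [[-0.886, -0.4636, 0.0041], [-0.2762, 0.5207, -0.8078], [0.3724, -0.7169, -0.5894]] [514.25 209.86 595.02] ['img', 'vertical_fov', 'cx', 'cy', 'R', 't']
[291.99789763 555.68907874 518.1595231 ]
top 54.598260336727265 254.20308656186933 194.0016823331258 [[-0.0158, -0.9996, -0.0219], [-0.987, 0.0191, -0.1598], [0.1602, 0.0191, -0.9869]] [ 45.94 539.22 656.11] ['img', 'vertical_fov', 'cx', 'cy', 'R', 't']
[427.82726195  23.06426925 734.69580377]
```

View pics/top0.png

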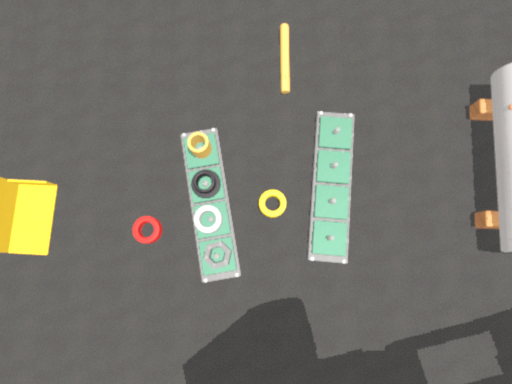

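View pics/side0.png

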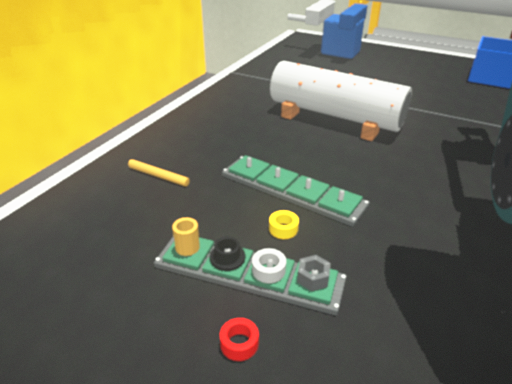

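The top view shows the strip rack on the left. Near to far it holds the nut (217,255), the cup, white/steel (207,219), the seal (205,183) and the bush (199,146). The build rack is empty at about x=332. The rings at (147,230) red and (273,203) yellow are look-alikes. I'll enlarge it to measure and check the lens.

```bash
python3 - <<'E'
import cv2
im=cv2.imread("pics/top0.png")
a=cv2.resize(im[120:290,170:250],None,fx=3.5,fy=3.5,interpolation=cv2.INTER_CUBIC)
b=cv2.resize(im[100:270,296:366],None,fx=3.5,fy=3.5,interpolation=cv2.INTER_CUBIC)
cv2.imwrite("pics/cropA.png",cv2.hconcat([a,b]))
im=cv2.imread("pics/side0.png")
cv2.imwrite("pics/cropB.png",cv2.resize(im[140:320,145:375],None,fx=3.3,fy=3.3,interpolation=cv2.INTER_CUBIC))
E
```

```text
(no output)
```

View pics/cropA.png

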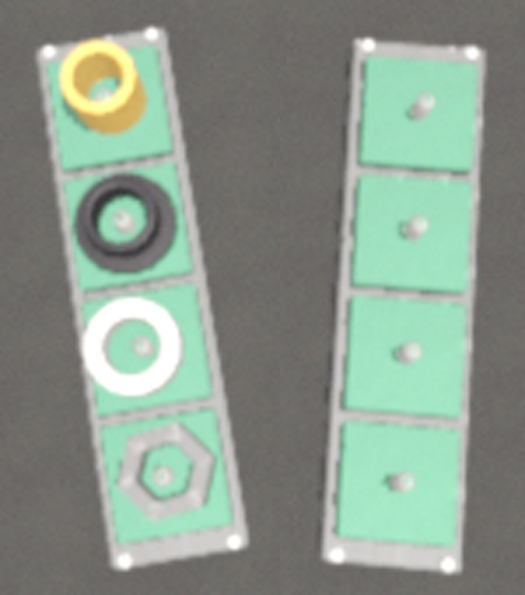

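View pics/cropB.png

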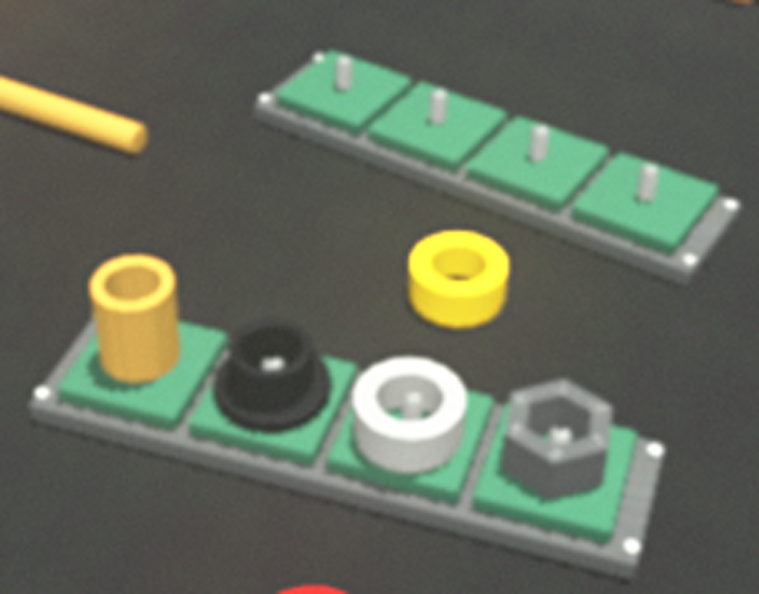

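The crops confirm it. The white ring standing on the rack peg is the steel cup, while the red and yellow rings lie loose on the bench. The rack edges look slightly bowed, so I'll fit both racks in both cameras with a distortion term.

```bash
cat > h.py <<'E'
import numpy as np,cv2
from scipy.optimize import least_squares
C={}
def load(n,tag="0"):
    c=dict(np.load(f"{n}{tag}.npz")); c["f"]=192/np.tan(np.radians(float(c["vertical_fov"]))/2); return c
def proj(c,X,k=0.0,rv=None,dt=None):
    K=np.array([[c["f"],0,c["cx"]],[0,c["f"],c["cy"]],[0,0,1.]])
    p=(c["R"]@np.atleast_2d(X).T).T+c["t"]
    q=p[:,:2]/p[:,2:]; r2=(q**2).sum(1,keepdims=True)
    k=np.atleast_1d(k); s=1+k[0]*r2+(k[1]*r2**2 if len(k)>1 else 0)
    return q*s*c["f"]+np.array([float(c["cx"]),float(c["cy"])])
def greens(im,amin):
    hsv=cv2.cvtColor(im,cv2.COLOR_RGB2HSV)
    m=cv2.inRange(hsv,(65,60,60),(95,255,255))
    return m
E
python3 - <<'E'
from h import *
for n in("top","side"):
    c=load(n); im=c["img"]
    m=greens(im,0)
    k=4
    big=cv2.resize(im,None,fx=k,fy=k,interpolation=cv2.INTER_CUBIC)
    m=greens(big,0); m=cv2.erode(m,np.ones((3,3)))
    cs,_=cv2.findContours(m,cv2.RETR_EXTERNAL,cv2.CHAIN_APPROX_NONE)
    for q in cs:
        a=cv2.contourArea(q)/k/k
        if a<100: continue
        h=cv2.convexHull(q)
        p=cv2.approxPolyN(h,4,ensure_convex=True).reshape(-1,2)
        print(n,round(a),round(cv2.contourArea(h)/k/k),((p+.5)/k-.5).round(1).tolist())
E
```

```text
top 1025 1051 [[235.4, 268.9], [203.6, 274.6], [198.4, 242.6], [230.4, 236.4]]
top 1030 1050 [[346.4, 223.1], [344.6, 255.1], [311.4, 252.4], [313.9, 220.1]]
top 285 792 [[229.6, 232.4], [192.4, 239.1], [210.9, 203.6], [224.6, 201.4]]
top 994 1016 [[348.1, 187.1], [346.6, 218.9], [313.9, 215.9], [315.9, 184.6]]
top 138 141 [[216.9, 184.6], [198.4, 190.9], [197.1, 180.9], [205.1, 172.9]]
top 226 810 [[224.1, 197.4], [192.9, 202.6], [190.6, 187.6], [217.6, 158.1]]
top 958 978 [[349.6, 152.4], [348.1, 183.4], [316.4, 180.6], [317.9, 149.9]]
top 407 924 [[218.6, 163.1], [187.9, 168.1], [183.4, 138.6], [213.6, 133.4]]
top 918 936 [[351.1, 118.6], [350.1, 148.6], [318.1, 146.4], [320.1, 116.4]]
side 685 1430 [[338.1, 269.6], [329.1, 304.1], [286.9, 293.1], [297.9, 262.4]]
side 416 1110 [[282.6, 292.1], [242.4, 281.4], [250.4, 264.6], [295.9, 256.6]]
side 452 1010 [[238.9, 280.4], [200.1, 270.4], [207.6, 257.6], [256.6, 243.9]]
side 630 1048 [[197.1, 269.4], [160.1, 259.9], [172.6, 242.6], [219.4, 233.4]]
side 182 260 [[511.4, 206.6], [511.4, 225.6], [498.6, 216.4], [490.4, 198.4]]
side 706 803 [[363.6, 196.4], [347.9, 216.6], [315.6, 204.1], [332.4, 185.1]]
side 1774 2067 [[331.4, 184.9], [313.9, 203.4], [225.9, 170.1], [245.1, 154.4]]
side 138 158 [[511.4, 114.1], [501.6, 127.6], [502.1, 122.9], [511.4, 84.1]]
```

```bash
cat > fit.py <<'E'
from h import *
# (rack, seat index, [corner order: (+x,-y),( -x,-y),(-x,+y),(+x,+y)])
S=[-105,-35,35,105]
nan=None
top={("b",0):[[346.4,223.1],[344.6,255.1],[311.4,252.4],[313.9,220.1]],
("b",1):[[348.1,187.1],[346.6,218.9],[313.9,215.9],[315.9,184.6]],
("b",2):[[349.6,152.4],[348.1,183.4],[316.4,180.6],[317.9,149.9]],
("b",3):[[351.1,118.6],[350.1,148.6],[318.1,146.4],[320.1,116.4]],
("s",0):[[230.4,236.4],[235.4,268.9],[203.6,274.6],[198.4,242.6]],
("s",1):[[224.6,201.4],[229.6,232.4],nan,nan],
("s",2):[nan,[224.1,197.4],[192.9,202.6],nan],
("s",3):[[213.6,133.4],[218.6,163.1],[187.9,168.1],[183.4,138.6]]}
side={("b",0):[[332.4,185.1],[363.6,196.4],[347.9,216.6],[315.6,204.1]],
("b",3):[[245.1,154.4],nan,nan,[225.9,170.1]],
("b",1):[nan,[331.4,184.9],[313.9,203.4],nan],
("s",0):[nan,[338.1,269.6],[329.1,304.1],[286.9,293.1]],
("s",1):[nan,nan,[282.6,292.1],[242.4,281.4]],
("s",2):[nan,nan,[238.9,280.4],[200.1,270.4]],
("s",3):[nan,[219.4,233.4],[197.1,269.4],[160.1,259.9]]}
cam={"top":load("top"),"side":load("side")}
cor=np.array([[32,-32],[-32,-32],[-32,32],[32,32]])
def pt(p,loc,z):
    c,s=np.cos(p[2]),np.sin(p[2]); return np.array([p[0]+c*loc[0]-s*loc[1],p[1]+s*loc[0]+c*loc[1],z])
L=[]
for n,d in(("top",top),("side",side)):
    for (r,i),q in d.items():
        for j,u in enumerate(q):
            if u is not None: L.append((n,r,np.array([S[i],0])+cor[j],u))
def res(v,names,dist):
    P={"b":v[0:3],"s":v[3:6]}; K={"top":v[6],"side":v[7]}
    out=[]
    for n,r,l,u in L:
        if n not in names: continue
        out.append(proj(cam[n],pt(P[r],l,22),K[n] if dist else 0)[0]-u)
    return np.concatenate(out)
v0=np.array([430,-90,0,430,110,0.1,0,0.])
if __name__=="__main__":
  for names in(["top"],["side"],["top","side"]):
    for dist in(0,1):
        o=least_squares(res,v0,args=(names,dist),x_scale=[10,10,.1]*2+[.1,.1],loss="soft_l1")
        rr=res(o.x,names,dist)
        print(names,dist,o.x.round(3).tolist(),"rms px",np.sqrt((rr**2).mean()).round(2))
        if len(names)==1 and dist: print(rr.reshape(-1,2).round(1).tolist())
E
python3 fit.py
```

```text
['top'] 0 [560.559, -114.49, -0.103, 529.941, 125.7, 0.155, 0.0, 0.0] rms px 0.67
['top'] 1 [560.939, -116.417, -0.105, 529.787, 126.217, 0.154, -0.192, 0.0] rms px 0.45
[[0.1, -1.0], [-0.2, 0.2], [-0.0, 0.4], [-0.2, -0.7], [0.2, -0.5], [0.0, 0.1], [0.1, 0.4], [0.2, -0.8], [0.1, -0.1], [0.3, 0.2], [-0.2, 0.2], [0.2, -0.5], [-0.3, 0.8], [-0.3, 0.8], [0.1, 0.1], [-0.3, 0.0], [0.2, -0.2], [0.7, 0.5], [-0.5, 0.2], [-0.5, -0.9], [0.2, -0.9], [0.5, 0.7], [0.2, 0.1], [-0.8, 0.5], [0.5, -0.6], [0.3, -0.0], [-0.7, 0.6], [-0.3, -0.2]]
['side'] 0 [557.956, -106.854, -0.112, 526.274, 133.796, 0.153, 0.0, 0.0] rms px 2.09
['side'] 1 [557.68, -106.806, -0.111, 525.903, 134.529, 0.152, 0.19, -0.069] rms px 2.11
[[-0.3, 1.9], [-1.1, 1.6], [0.6, -0.9], [1.3, -0.6], [-0.4, 1.0], [1.0, -1.4], [-2.1, 1.1], [0.2, -1.0], [0.1, 3.3], [0.9, -0.1], [0.2, -0.2], [0.6, -0.2], [-0.0, -0.2], [-0.2, -0.2], [-0.0, -0.4], [-6.4, 9.2], [-0.5, -0.3], [0.1, -0.6]]
['top', 'side'] 0 [560.363, -113.881, -0.107, 529.475, 127.357, 0.151, 0.0, 0.0] rms px 1.78
['top', 'side'] 1 [561.056, -115.221, -0.11, 529.489, 127.113, 0.152, -0.142, 0.299] rms px 1.62
```

```bash
python3 - <<'E'
import fit
from fit import *
from scipy.spatial.transform import Rotation as Ro
L2=[l for l in L if not(l[0]=="side" and l[1]=="s" and l[3] in([219.4,233.4],))]
for names in (["side"],["top","side"]):
 for two in(0,1):
  def res(v,w=True):
    P={"b":v[0:3],"s":v[3:6]}; out=[]
    for n,r,l,u in L2:
        if n not in names: continue
        c=dict(cam[n]); o=6 if n=="top" else 13
        c["R"]=Ro.from_rotvec(v[o+2:o+5]).as_matrix()@cam[n]["R"]
        c["t"]=cam[n]["t"]+np.array([0,0,v[o+5]])
        k=np.array([v[o],v[o+1] if two else 0.])
        out.append(proj(c,pt(P[r],l,22),k)[0]-u)
    out=np.concatenate(out)
    if w: out=np.concatenate([out/0.5, v[8:11]/.003,v[15:18]/.003,[v[11]/2,v[18]/2], [v[6]/.3,v[7]/.3,v[13]/.3,v[14]/.3]])
    return out
  v0=np.r_[560,-115,-.1,530,127,.15,np.zeros(14)]
  o=least_squares(res,v0,x_scale=np.r_[[10,10,.1]*2,([.1,.1]+[.003]*3+[2,1])*2],loss="soft_l1")
  v=o.x; rr=res(v,False)
  print(names,two,v[:6].round(3).tolist(),"k",v[[6,7,13,14]].round(3),"rot",(v[[8,9,10,15,16,17]]*1e3).round(1),"dz",v[[11,18]].round(1),"rms",np.sqrt((rr**2).mean()).round(2))
  if two: print(rr.reshape(-1,2).round(1)[-18:].tolist())
E
```

```text
['side'] 0 [557.284, -106.116, -0.115, 526.438, 133.783, 0.155] k [ 0.    -0.    -0.068 -0.   ] rot [-0.  -0.  -0.   5.8  1.7 -2.6] dz [-0.  -0.2] rms 0.96
['side'] 1 [557.292, -106.13, -0.115, 526.444, 133.768, 0.155] k [-0.    -0.    -0.065 -0.027] rot [-0.   0.  -0.   5.8  1.7 -2.6] dz [ 0.  -0.2] rms 0.96
[[-0.3, 2.0], [-1.1, 1.8], [0.5, -0.5], [1.2, -0.4], [-0.2, 0.8], [1.1, -1.5], [-2.0, 1.2], [0.1, -0.8], [-0.1, 3.1], [0.8, -0.2], [0.1, -0.1], [0.5, -0.1], [-0.1, 0.0], [-0.3, 0.0], [-0.1, -0.1], [-0.6, 0.0], [0.0, -0.1]]
['top', 'side'] 0 [560.877, -116.593, -0.107, 529.843, 126.228, 0.15] k [-0.168 -0.     0.094  0.   ] rot [ -0.3   1.1  -0.4  -0.1   4.1 -11.5] dz [ 1.5 -1.1] rms 0.72
['top', 'side'] 1 [560.876, -116.598, -0.107, 529.838, 126.232, 0.15] k [-0.179  0.11   0.097 -0.043] rot [ -0.2   1.1  -0.4  -0.1   4.1 -11.5] dz [ 1.4 -1.1] rms 0.72
[[-0.1, -0.3], [-0.6, 0.9], [-1.0, 0.2], [0.8, -2.2], [1.3, -1.5], [-0.6, 1.5], [1.2, -0.7], [-2.3, 0.2], [0.1, -1.8], [-0.1, 2.8], [1.0, -0.2], [-0.1, -0.5], [0.3, -0.5], [-0.1, -0.2], [-0.3, -0.2], [0.1, 0.1], [-0.4, 0.2], [-0.0, 0.6]]
```

```bash
python3 - <<'E'
from fit import *
P={"b":[560.9,-116.4,-.105],"s":[529.8,126.2,.153]}
K={"top":-0.18,"side":0.}
outs=[]
for n in("top","side"):
    c=cam[n]; k=3 if n=="side" else 3.
    x0,y0,x1,y1=(170,100,366,290) if n=="top" else (145,140,375,315)
    im=cv2.resize(c["img"][y0:y1,x0:x1],None,fx=k,fy=k,interpolation=cv2.INTER_CUBIC)[:,:,::-1].copy()
    def poly(loc,z,r,col):
        p=np.array([proj(c,pt(P[r],l,z),K[n])[0] for l in loc]); p=((p+.5-[x0,y0])*k).astype(int)
        cv2.polylines(im,[p],True,col,1)
    for r in"bs":
        poly(np.array([[150,38],[-150,38],[-150,-38],[150,-38]]),0,r,(255,0,255))
        poly(np.array([[150,38],[-150,38],[-150,-38],[150,-38]]),12,r,(0,0,255))
        for s in S:
            poly(cor+[s,0],22,r,(255,255,0))
            poly([[s-3,0],[s+3,0]],44,r,(0,0,255));poly([[s,-3],[s,3]],44,r,(0,0,255))
    cv2.imwrite(f"pics/ov_{n}.png",im)
E
```

```text
(no output)
```

View pics/ov_top.png

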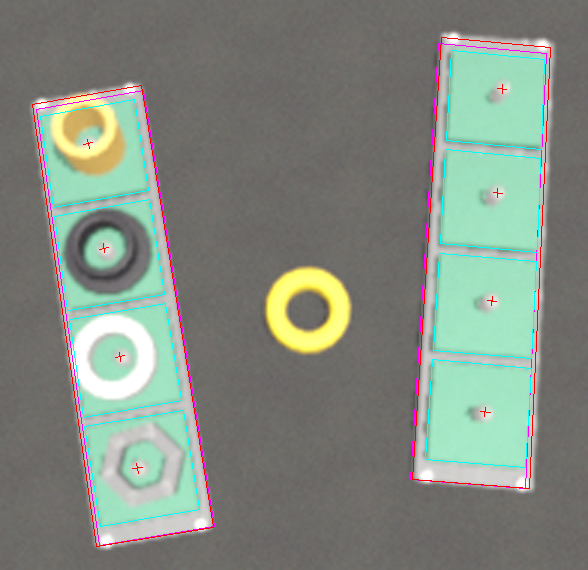

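View pics/ov_side.png

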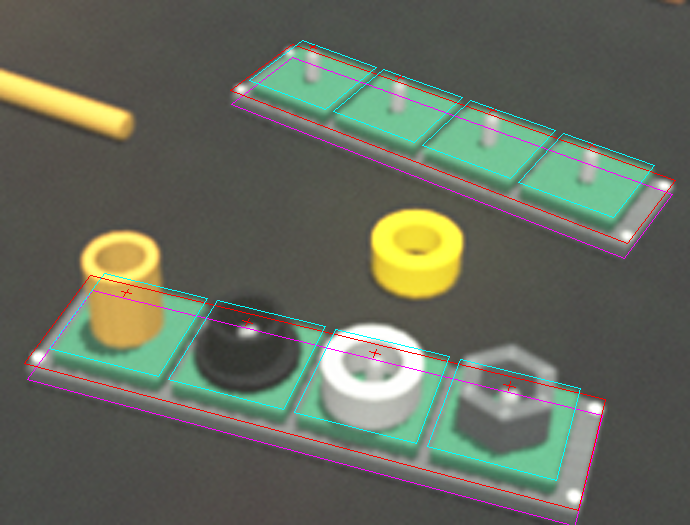

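```bash
cat > ovl.py <<'E'
from fit import *
import sys,json
def back(c,u,z,k):
    f=lambda xy: proj(c,np.array([xy[0],xy[1],z]),k)[0]-u
    return least_squares(f,[530,120]).x
def draw(parts,tag="0",fn="pics/ovp",ks=(-0.18,0.0),box=((175,120,245,285),(150,205,350,310))):
    for n,k0,b in zip(("top","side"),ks,box):
        c=load(n,tag); x0,y0,x1,y1=b; k=min(790/(x1-x0),590/(y1-y0)); k=int(k)
        im=cv2.resize(c["img"][y0:y1,x0:x1],None,fx=k,fy=k,interpolation=cv2.INTER_CUBIC)[:,:,::-1].copy()
        def poly(X,col):
            p=((proj(c,X,k0)+.5-[x0,y0])*k).astype(int); cv2.polylines(im,[p],True,col,1)
        for nm,(x,y,yaw,z0) in parts.items():
            D={"cup":[(26,0),(26,24),(16,24)],"bush":[(20,0),(20,48),(14,48)],"seal":[(29,0),(29,8),(20.5,30),(15,30)],"nut":[(26.55,0),(26.55,24),(14,24)]}[nm]
            for i,(r,z) in enumerate(D):
                N=6 if nm=="nut" and r>20 else 40
                a=yaw+np.arange(N)*2*np.pi/N+(np.pi/6 if N==6 else 0)
                poly(np.c_[x+r*np.cos(a),y+r*np.sin(a),np.full(N,z0+z)],[(255,0,255),(0,0,255),(255,255,0),(0,255,255)][i])
        cv2.imwrite(f"{fn}_{n}.png",im)
E
python3 - <<'E'
from ovl import *
c=cam["top"]
g={"cup":(113,357,46),"bush":(84,128,70),"seal":(106,248,52),"nut":(144,465,46)}
parts={}
for n,(u,v,z) in g.items():
    p=back(c,np.array([u/3-.5+170,v/3-.5+100]),z,-0.18); 
    co,si=np.cos(.153),np.sin(.153); d=p-[529.8,126.2]
    print(n,p.round(1),"rack-local",(co*d[0]+si*d[1]).round(1),(-si*d[0]+co*d[1]).round(1))
    parts[n]=(p[0],p[1],0.0,22)
draw(parts)
E
```

```text
cup [495. 125.] rack-local -34.6 4.1
bush [636.1 140.6] rack-local 107.3 -1.9
seal [563.  128.8] rack-local 33.2 -2.5
nut [427.9 105.9] rack-local -103.8 -4.6
```

View pics/ovp_top.png

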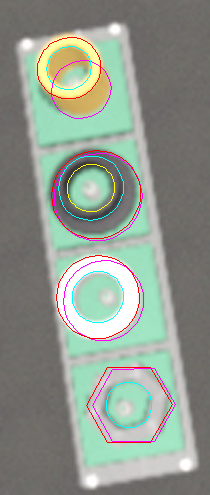

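View pics/ovp_side.png

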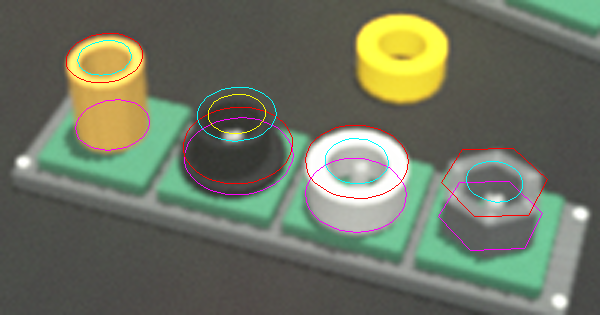

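```bash
python3 - <<'E'
from ovl import *
ims=[]
for i,yaw in enumerate([0,10,20,30,40,50]):
    parts={"nut":(425.9,104.5,np.radians(yaw),22)}
    draw(parts,fn="pics/n",box=((195,235,240,280),(290,245,340,300)))
    a=cv2.imread("pics/n_top.png");b=cv2.imread("pics/n_side.png")
    ims.append(cv2.vconcat([cv2.resize(a,(260,260)),cv2.resize(b,(260,286))]))
cv2.imwrite("pics/nut.png",cv2.resize(cv2.vconcat([cv2.hconcat(ims[:3]),cv2.hconcat(ims[3:])]),(780,1092))[:, :])
im=cv2.imread("pics/nut.png"); cv2.imwrite("pics/nut1.png",im[:546]);cv2.imwrite("pics/nut2.png",im[546:])
E
```

```text
(no output)
```

View pics/nut1.png

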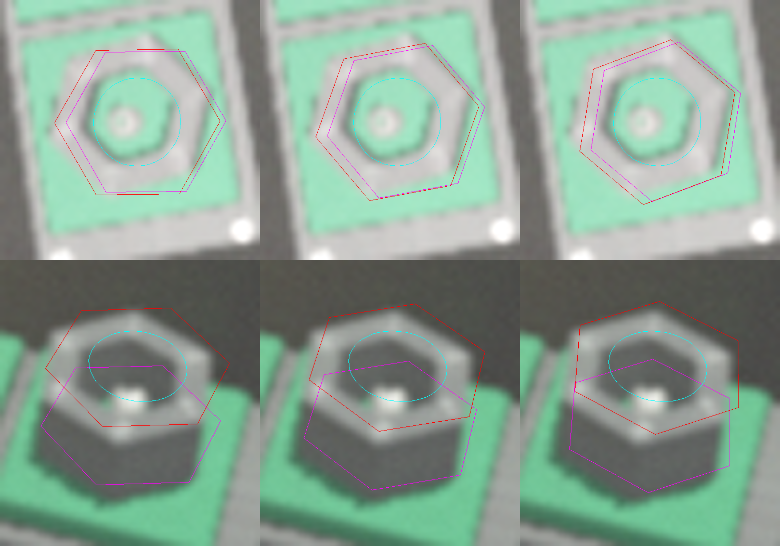

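View pics/nut2.png

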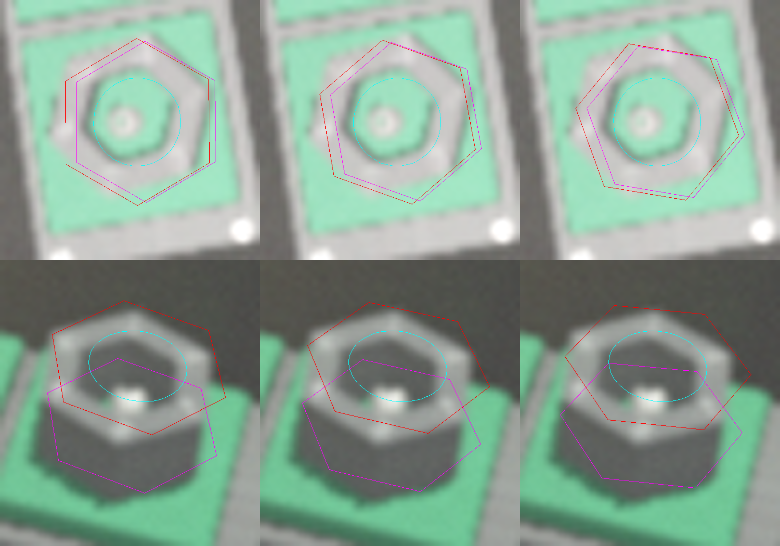

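```bash
cat > go.py <<'E'
# usage: go.py x y z jawdeg  -> shift/turn from the measured pose, in tool units
import sys,numpy as np
from rig import ctrl
from scipy.spatial.transform import Rotation as Ro
s=ctrl.get_state(); R=Ro.from_quat(s["tool_rot"]); M=R.as_matrix()
print("t",round(s["clock"],2),"pos",np.round(s["eef_pos"],1),"jaw",np.round(np.degrees(np.arctan2(M[1,0],M[0,0])),1),"down err deg",np.round(np.degrees(np.arccos(-M[2,1])),2),"w",round(s["grip_width"],1),"F",np.round(s["contact_force"],1),"j",np.round(s["joints"],2))
a=[float(v) for v in sys.argv[1:]]
if len(a)>=3:
    d=M.T@(np.array(a[:3])-s["eef_pos"]); print("shift units",np.round(d/250,3))
if len(a)>3:
    best=None
    for f in(0,180):
        j=np.radians(a[3]+f); x=np.array([np.cos(j),np.sin(j),0]); y=np.array([0,0,-1.]); T=np.c_[x,y,np.cross(x,y)]
        r=(R.inv()*Ro.from_matrix(T)).as_rotvec(degrees=True)/30; print("turn units",np.round(r,3))
E
python3 go.py 426.5 106.5 140 75
```

```text
t 0.1 pos [ 221.2 -557.1  221.9] jaw -68.4 down err deg 0.09 w 88.2 F [-0.4 -0.4  0.5] j [-1.31  0.36  1.51 -0.    1.27 -0.12]
shift units [-2.164  0.331  1.743]
turn units [-4.000e-03 -4.778e+00 -1.000e-03]
turn units [ 1.000e-03  1.222e+00 -3.000e-03]
```

```bash
python3 -m creep '[-0.8,0,1,0,0.6,0,1, -0.8,0,1,0,0.6,0,1, -0.8,0,1,0,0.6,0,1, -0.8,0,1,0,0.6,0,1, -0.8,0,1,0,0.6,0,1, -0.8,0,1,0,0.6,0,1]' 30; python3 go.py 426.5 106.5 140 75
```

```text
clock: 0.85
eef_pos: [380.6, -275.9, 222.4]
tool_rot: [-0.516, 0.483, -0.482, 0.517]
contact_force: [-0.7, -0.5, 0.5]
grip_width: 87.9
t 0.85 pos [ 380.6 -275.9  222.4] jaw -86.1 down err deg 0.11 w 87.9 F [-0.7 -0.5  0.5] j [-0.77  0.17  1.78  0.    1.19  0.73]
shift units [-1.513  0.332  0.288]
turn units [-5.00e-03 -5.37e+00 -2.00e-03]
turn units [ 0.001  0.63  -0.003]
```

```bash
python3 -m creep '[-1,0.1,0.2,0,0.63,0,1, -1,0.1,0.2,0,0.63,0,1, -1,0.1,0.2,0,0.63,0,1, -1,0.1,0.2,0,0.63,0,1, -1,0.1,0.2,0,0.63,0,1, -1,0.1,0.2,0,0.63,0,1]'; python3 go.py 426.5 106.5 140 75
```

```text
clock: 1.6
eef_pos: [414.1, -27.3, 197.6]
tool_rot: [0.43, -0.561, 0.562, -0.43]
contact_force: [-0.1, -0.9, -0.8]
grip_width: 87.7
t 1.6 pos [414.1 -27.3 197.6] jaw -105.1 down err deg 0.04 w 87.7 F [-0.1 -0.9 -0.8] j [-0.23  0.12  1.92 -0.    1.11  1.6 ]
shift units [-0.53   0.23  -0.092]
turn units [-2.000e-03  5.995e+00  0.000e+00]
turn units [ 0.    -0.005  0.001]
```

```bash
python3 -m creep '[-0.53,0.23,-0.092,0,0,0,1, -0.53,0.23,-0.092,0,0,0,1, -0.53,0.23,-0.092,0,0,0,1, -0.53,0.23,-0.092,0,0,0,1]'; python3 go.py 426.5 106.5 27 75
cat > snap.py <<'E'
import sys,cv2,numpy as np
from rig import viewer
tag=sys.argv[1]
ims=[]
for n in sys.argv[2:] or ["top","side"]:
    c=viewer.read_camera(n); np.savez(f"{n}{tag}.npz",**{k:np.array(v) for k,v in c.items()})
    cv2.imwrite(f"pics/{n}{tag}.png",c["img"][:,:,::-1])
E
cat > crop.py <<'E'
import sys,cv2
f,x0,y0,x1,y1,o=sys.argv[1:]; x0,y0,x1,y1=map(int,(x0,y0,x1,y1))
im=cv2.imread(f)[y0:y1,x0:x1]; k=min(780/(x1-x0),590/(y1-y0)); cv2.imwrite(o,cv2.resize(im,None,fx=k,fy=k,interpolation=cv2.INTER_CUBIC))
E
python3 snap.py 1; python3 crop.py pics/side1.png 140 100 400 310 pics/c1.png
```

```text
clock: 2.1
eef_pos: [427.1, 106.0, 139.7]
tool_rot: [-0.43, 0.562, -0.562, 0.429]
contact_force: [0.2, -0.5, -0.1]
grip_width: 87.9
t 2.1 pos [427.1 106.  139.7] jaw -105.2 down err deg 0.06 w 87.9 F [ 0.2 -0.5 -0.1] j [ 0.09  0.24  1.94 -0.    0.96  1.92]
shift units [-0.002  0.451 -0.003]
turn units [-3.000e-03  5.992e+00  2.000e-03]
turn units [ 0.001 -0.008  0.002]
```

View pics/c1.png

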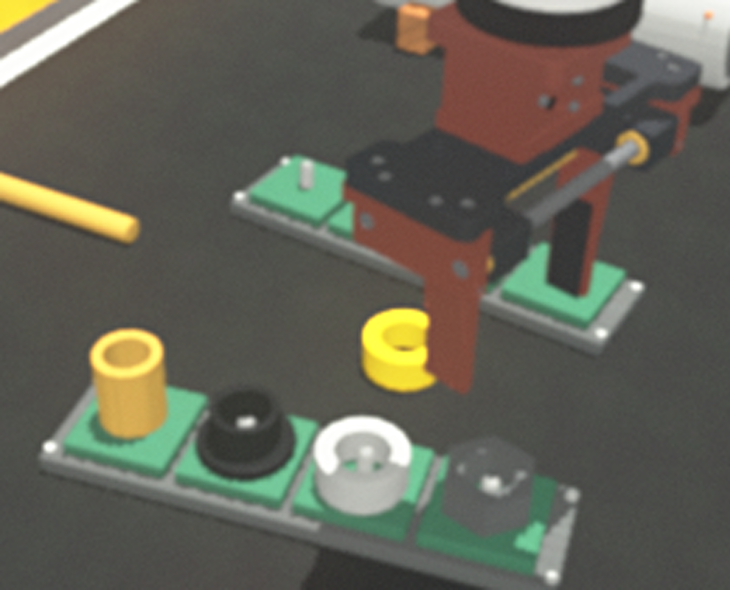

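View pics/top1.png

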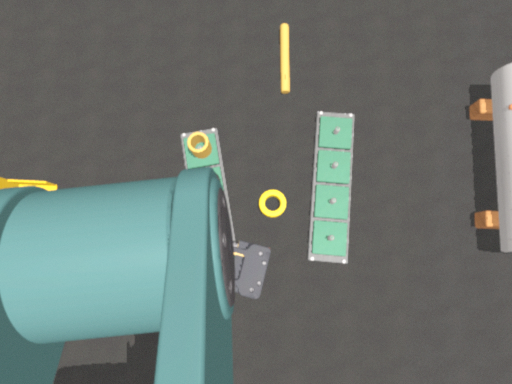

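```bash
python3 - <<'E'
from fit import *
c=cam["side"]
j=np.radians(-105)
for r in(-57.5,-44,0,44,57.5):
  for w in (-10,10):
    print(r,w,proj(c,np.array([427.1+r*np.cos(j)-w*np.sin(j),106+r*np.sin(j)+w*np.cos(j),139.7]))[0].round(1))
E
python3 -m creep '[0,0.22,0,0,0,0,1, 0,0.22,0,0,0,0,1]'; python3 go.py 426.5 106.5 27 75; python3 snap.py 2 side; python3 crop.py pics/side2.png 230 140 410 310 pics/c2.png
```

```text
-57.5 -10 [300.3 241. ]
-57.5 10 [288.2 233.9]
-44 -10 [306.8 235.8]
-44 10 [294.7 228.9]
0 -10 [326.6 219.8]
0 10 [314.6 213.5]
44 -10 [344.7 205.2]
44 10 [332.9 199.4]
57.5 -10 [349.9 200.9]
57.5 10 [338.2 195.3]
clock: 2.45
eef_pos: [424.2, 105.1, 83.5]
tool_rot: [-0.431, 0.564, -0.561, 0.427]
contact_force: [-0.5, -0.4, -0.2]
grip_width: 88.0
t 2.45 pos [424.2 105.1  83.5] jaw -105.4 down err deg 0.37 w 88.0 F [-0.5 -0.4 -0.2] j [ 0.08  0.33  2.   -0.    0.82  1.92]
shift units [-0.008  0.226  0.009]
turn units [-0.007  5.987  0.018]
turn units [ 0.011 -0.013  0.005]
```

View pics/c2.png

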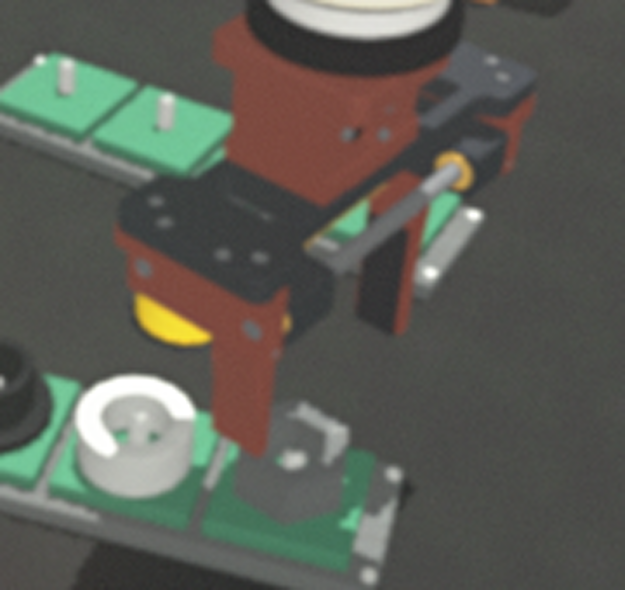

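```bash
python3 - <<'E'
from ovl import *
import cv2
c=load("side","2"); j=np.radians(-105.3)
x0,y0,x1,y1=275,205,360,300; k=6
im=cv2.resize(c["img"][y0:y1,x0:x1],None,fx=k,fy=k,interpolation=cv2.INTER_CUBIC)[:,:,::-1].copy()
im=cv2.convertScaleAbs(im,alpha=1.5,beta=15)
def line(X,col,cl=True):
    p=((proj(c,X)+.5-[x0,y0])*k).astype(int); cv2.polylines(im,[p],cl,col,1)
T=np.array([424.2,105.1,83.5]); ex=np.array([np.cos(j),np.sin(j),0]); ew=np.array([-np.sin(j),np.cos(j),0]); ez=np.array([0,0,1.])
for a,b in((-57.5,-44),(44,57.5)):
    line(np.array([T+r*ex+w*ew for r,w in((a,-10),(a,10),(b,10),(b,-10))]),(0,255,255))
    for r in (a,b):
        for w in(-10,10): line(np.array([T+r*ex+w*ew,T+r*ex+w*ew+25*ez]),(0,255,255))
a=np.radians(15+30+60*np.arange(6))
for z in(22,46): line(np.c_[426.5+26.55*np.cos(a),106.5+26.55*np.sin(a),np.full(6,z)],(0,0,255))
cv2.imwrite("pics/c3.png",im)
E
```

```text
(no output)
```

View pics/c3.png

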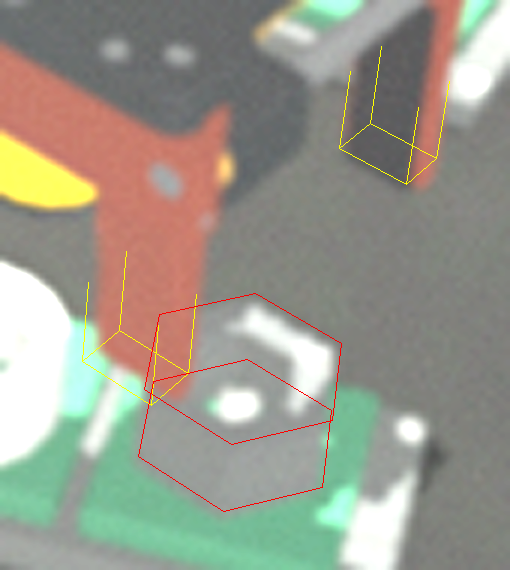

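```bash
python3 -m creep '[0,0.12,0.008,0,0,0,1, 0,0.23,0.008,0,0,0,1, 0,0.23,0.008,0,0,0,1]'; python3 go.py 427.5 106.5 27 75;python3 snap.py 3 side; python3 crop.py pics/side3.png 270 200 370 300 pics/c4.png
```

```text
clock: 2.88
eef_pos: [428.6, 105.8, 28.2]
tool_rot: [-0.429, 0.562, -0.562, 0.429]
contact_force: [-0.1, 0.4, 0.9]
grip_width: 87.9
t 2.88 pos [428.6 105.8  28.2] jaw -105.3 down err deg 0.05 w 87.9 F [-0.1  0.4  0.9] j [ 0.09  0.44  2.04 -0.    0.66  1.92]
shift units [-0.001  0.005 -0.005]
turn units [-1.00e-03  5.99e+00  3.00e-03]
turn units [ 0.002 -0.01   0.001]
```

View pics/c4.png

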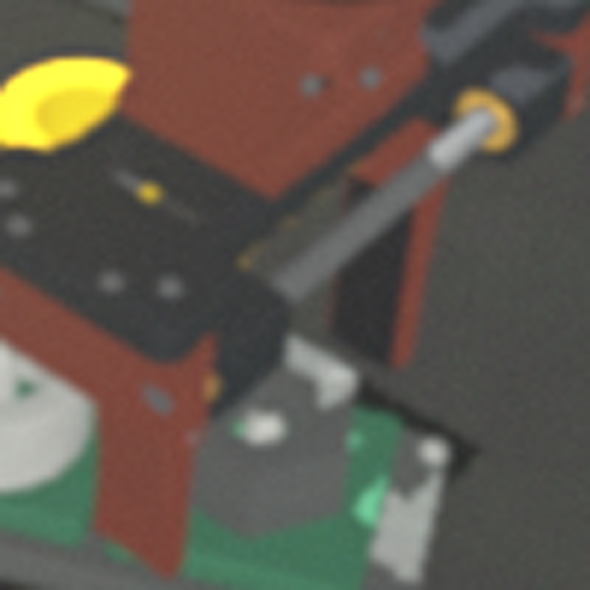

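```bash
python3 -m creep '[0,0,0,0,0,0,-1, 0,0,0,0,0,0,-1, 0,0,0,0,0,0,-1, 0,0,0,0,0,0,-1, 0,0,0,0,0,0,-1, 0,0,0,0,0,0,-1]' 35; python3 go.py
```

```text
clock: 3.68
eef_pos: [428.6, 106.6, 27.8]
tool_rot: [-0.429, 0.562, -0.562, 0.429]
contact_force: [-0.9, 0.9, 4.5]
grip_width: 46.2
t 3.67 pos [428.6 106.6  27.8] jaw -105.3 down err deg 0.01 w 46.2 F [-0.9  0.9  4.5] j [0.09 0.44 2.04 0.   0.66 1.92]
```

```bash
python3 -m creep '[0,-0.3,0,0,0,0,-1, 0,-0.4,0,0,0,0,-1, 0,-0.4,0,0,0,0,-1, 0,-0.4,0,0,0,0,-1]'; python3 go.py 667 -127 130 84
```

```text
clock: 4.18
eef_pos: [427.6, 106.4, 126.8]
tool_rot: [-0.43, 0.562, -0.562, 0.429]
contact_force: [0.2, -0.4, -1.1]
grip_width: 45.9
t 4.17 pos [427.6 106.4 126.8] jaw -105.3 down err deg 0.08 w 45.9 F [ 0.2 -0.4 -1.1] j [0.09 0.26 1.96 0.   0.93 1.92]
shift units [ 0.649 -0.014  1.169]
turn units [-1.000e-03  5.692e+00  4.000e-03]
turn units [ 0.003 -0.308  0.001]
```

```bash
python3 -m creep '[0.55,0,1,0,-0.3,0,-1, 0.55,0,1,0,-0.3,0,-1, 0.55,0,1,0,-0.3,0,-1, 0.55,0,1,0,-0.3,0,-1, 0.55,0,1,0,-0.3,0,-1, 0.55,0,1,0,-0.3,0,-1]'; python3 go.py 667 -127 130 84
```

```text
clock: 4.92
eef_pos: [634.1, -93.9, 124.7]
tool_rot: [-0.472, 0.528, -0.526, 0.471]
contact_force: [-1.1, -0.1, -1.2]
grip_width: 45.8
t 4.92 pos [634.1 -93.9 124.7] jaw -96.4 down err deg 0.14 w 45.8 F [-1.1 -0.1 -1.2] j [-0.25  0.51  1.52 -0.    1.11  1.43]
shift units [ 0.117 -0.022  0.145]
turn units [0.    5.987 0.007]
turn units [ 0.005 -0.013 -0.   ]
```

```bash
python3 -m creep '[0.117,0.15,0.145,0,0,0,-1, 0.117,0.15,0.145,0,0,0,-1, 0.117,0.15,0.145,0,0,0,-1, 0.117,0.15,0.145,0,0,0,-1]'; python3 go.py 667 -127 29 84; python3 snap.py 4; python3 crop.py pics/side4.png 190 80 380 230 pics/c5.png;  python3 crop.py pics/top4.png 250 80 400 290 pics/c6.png
```

```text
clock: 5.42
eef_pos: [665.6, -123.7, 90.7]
tool_rot: [-0.472, 0.527, -0.526, 0.472]
contact_force: [-0.1, -0.2, -0.7]
grip_width: 45.7
t 5.42 pos [ 665.6 -123.7   90.7] jaw -96.2 down err deg 0.03 w 45.7 F [-0.1 -0.2 -0.7] j [-0.29  0.59  1.46  0.    1.09  1.39]
shift units [0.012 0.247 0.007]
turn units [1.000e-03 5.993e+00 1.000e-03]
turn units [ 0.001 -0.007 -0.001]
```

View pics/c5.png

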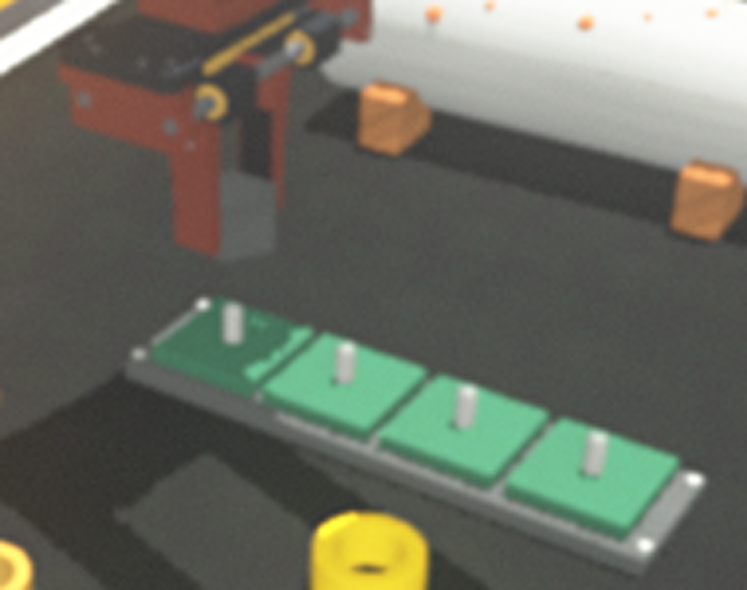

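View pics/c6.png

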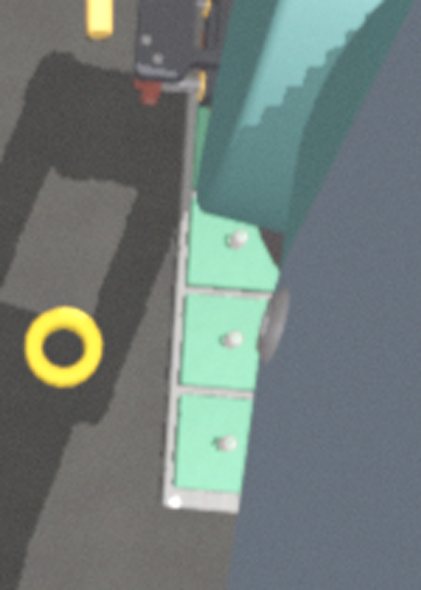

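```bash
cat > ov2.py <<'E'
from ovl import *
def draw2(tag,name,tcp,z0,yaw,seat,box,out,P=(560.9,-116.4,-.105),n="side",bright=1.3):
    c=load(n,tag); x0,y0,x1,y1=box; k=int(min(790/(x1-x0),590/(y1-y0)))
    im=cv2.resize(c["img"][y0:y1,x0:x1],None,fx=k,fy=k,interpolation=cv2.INTER_CUBIC)[:,:,::-1].copy()
    im=cv2.convertScaleAbs(im,alpha=bright,beta=10); kk={"top":-.18,"side":0}[n]
    def poly(X,col):
        p=((proj(c,X,kk)+.5-[x0,y0])*k).astype(int); cv2.polylines(im,[p],True,col,1)
    D={"cup":[(26,0),(26,24)],"bush":[(20,0),(20,48)],"seal":[(29,0),(29,8),(20.5,30)],"nut":[(26.55,0),(26.55,24)]}[name]
    for r,z in D:
        N=6 if name=="nut" else 40
        a=yaw+np.arange(N)*2*np.pi/N+(np.pi/6 if N==6 else 0)
        poly(np.c_[tcp[0]+r*np.cos(a),tcp[1]+r*np.sin(a),np.full(N,z0+z)],(0,0,255))
    b=np.arange(30)*2*np.pi/30; s=S[seat]
    for z in(22,44): poly(np.array([pt(P,(s+5*np.cos(t),5*np.sin(t)),z) for t in b]),(0,255,255))
    poly(np.array([pt(P,np.array([s,0])+q,22) for q in cor]),(0,255,255))
    cv2.imwrite(out,im)
E
python3 -c "
from ov2 import *
draw2('4','nut',(665.6,-123.7),84.7,np.radians(84),3,(215,100,285,185),'pics/c7.png')"
```

```text
(no output)
```

View pics/c7.png

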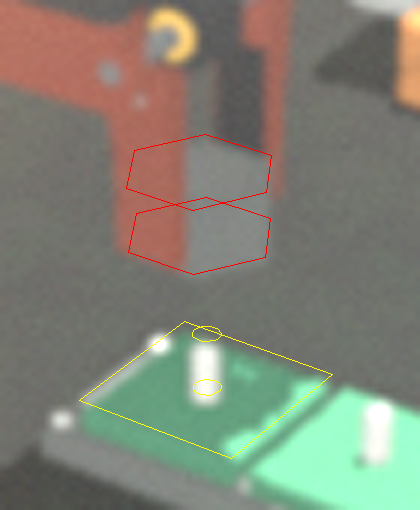

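```bash
python3 -m creep '[0,0.1,0,0,0,0,-1, 0,0.15,0,0,0,0,-1, 0,0.2,0,0,0,0,-1, 0,0.24,0,0,0,0,-1, 0,0.246,0,0,0,0,-1, 0,0.246,0,0,0,0,-1]'; python3 go.py; python3 snap.py 5 side;python3 crop.py pics/side5.png 210 100 290 200 pics/c8.png
```

```text
clock: 6.28
eef_pos: [666.6, -125.0, 28.8]
tool_rot: [0.472, -0.526, 0.527, -0.472]
contact_force: [0.5, 0.2, -1.8]
grip_width: 45.8
t 6.28 pos [ 666.6 -125.    28.8] jaw -96.3 down err deg 0.02 w 45.8 F [ 0.5  0.2 -1.8] j [-0.29  0.67  1.5   0.    0.98  1.39]
```

View pics/c8.png

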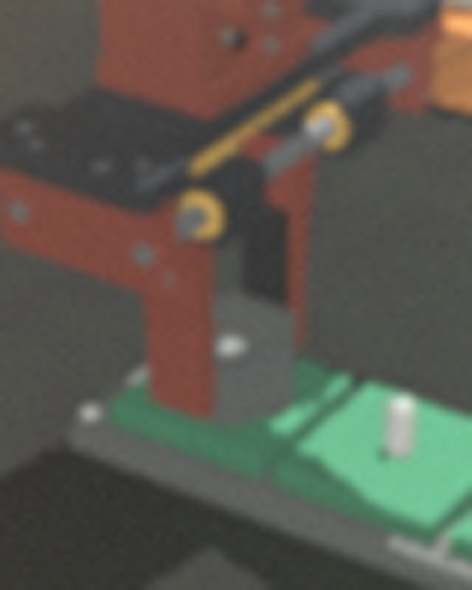

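The nut sits with the peg visible through its bore and no contact force. Next I open and retreat upward.

```bash
python3 -m creep '[0,0.002,0,0,0,0,-1, 0,0.002,0,0,0,0,1, 0,0.002,0,0,0,0,1, 0,0.002,0,0,0,0,1, 0,0.002,0,0,0,0,1, 0,-0.2,0,0,0,0,1, 0,-0.4,0,0,0,0,1, 0,-0.45,0,0,0,0,1, 0,-0.45,0,0,0,0,1]'; python3 go.py 497 125 140 98.8
```

```text
clock: 7.45
eef_pos: [666.7, -125.1, 141.8]
tool_rot: [0.472, -0.526, 0.527, -0.472]
contact_force: [-0.2, 0.5, -0.4]
grip_width: 87.5
t 7.45 pos [ 666.7 -125.1  141.8] jaw -96.3 down err deg 0.09 w 87.5 F [-0.2  0.5 -0.4] j [-0.29  0.54  1.42  0.    1.18  1.39]
shift units [-0.92   0.006 -0.784]
turn units [-1.000e-03  5.498e+00 -4.000e-03]
turn units [-0.003 -0.502  0.001]
```

```bash
python3 -m creep '[-0.92,0,-0.784,0,-0.5,0,1, -0.92,0,-0.784,0,-0.5,0,1, -0.92,0,-0.784,0,-0.5,0,1, -0.92,0,-0.784,0,-0.5,0,1, -0.92,0,-0.784,0,-0.5,0,1, -0.92,0,-0.784,0,-0.5,0,1, -0.92,0,-0.784,0,-0.5,0,1]'; python3 go.py 497 126 80 98.8; python3 snap.py 6; python3 crop.py pics/top6.png 160 90 380 290 pics/c9.png;python3 crop.py pics/side6.png 140 100 380 310 pics/c10.png
```

```text
clock: 8.32
eef_pos: [496.3, 124.7, 140.1]
tool_rot: [0.537, -0.46, 0.46, -0.536]
contact_force: [-0.1, 0.9, 0.6]
grip_width: 87.5
t 8.32 pos [496.3 124.7 140.1] jaw -81.2 down err deg 0.09 w 87.5 F [-0.1  0.9  0.6] j [ 0.11  0.33  1.79 -0.    1.02  1.53]
shift units [-0.005  0.24   0.004]
turn units [-1.e-03  6.e+00  5.e-03]
turn units [ 0.003 -0.     0.001]
```

View pics/c10.png

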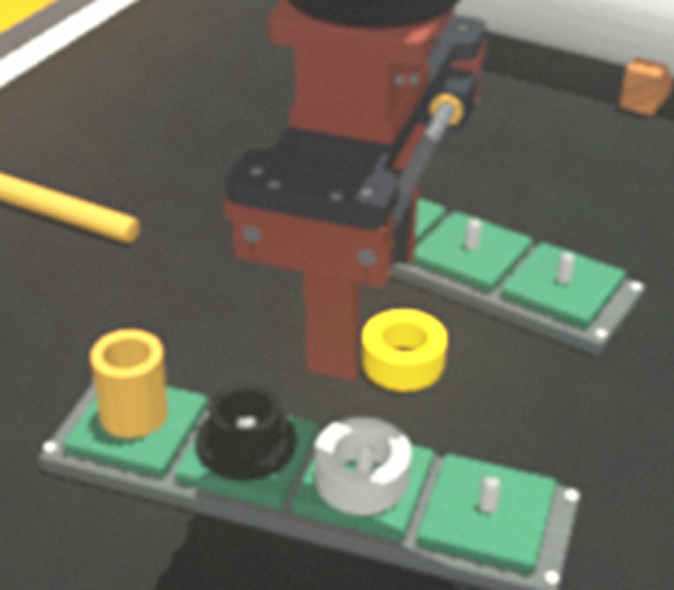

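View pics/c9.png

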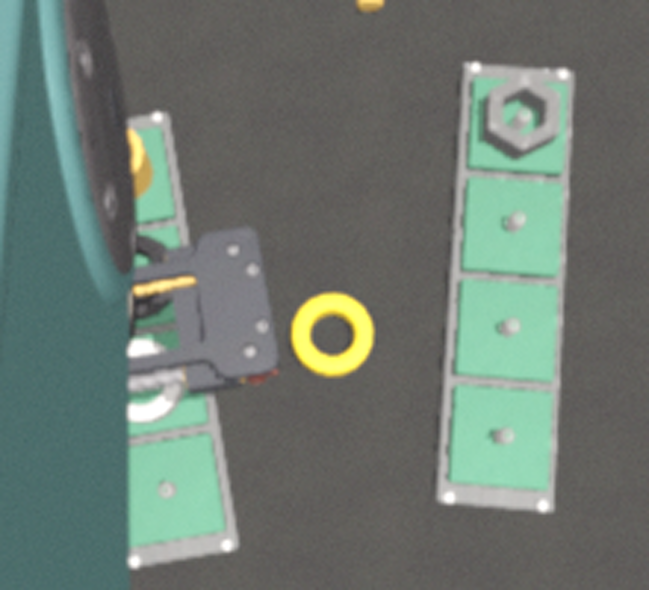

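```bash
python3 -c "
from ovl import *
print(back(cam['top'],np.array([160+522/2.95-.5,90+114/2.95-.5]),46,-.18))"
python3 -m creep '[0,0.24,0.004,0,0,0,1, 0,0.24,0.004,0,0,0,1, 0,0.24,0.004,0,0,0,1]'; python3 go.py 497 126 27 98.8; python3 snap.py 7 side; python3 crop.py pics/side7.png 210 180 330 300 pics/c11.png
```

```text
[ 666.65702006 -126.14209087]
clock: 8.8
eef_pos: [498.2, 124.5, 81.8]
tool_rot: [0.536, -0.461, 0.461, -0.536]
contact_force: [1.1, 0.7, 0.9]
grip_width: 87.6
t 8.8 pos [498.2 124.5  81.8] jaw -81.3 down err deg 0.01 w 87.6 F [1.1 0.7 0.9] j [0.11 0.41 1.85 0.   0.88 1.53]
shift units [-0.007  0.219 -0.004]
turn units [0.000e+00 5.996e+00 1.000e-03]
turn units [ 0.    -0.004 -0.   ]
```

View pics/c11.png

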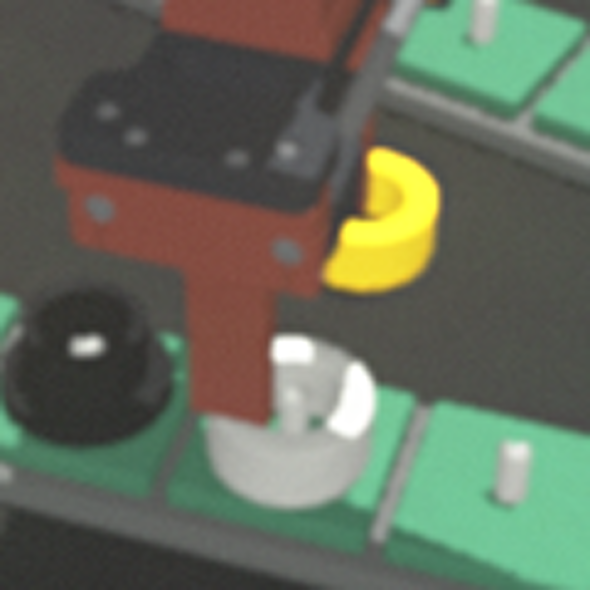

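```bash
python3 -m creep '[0,0.12,-0.004,0,0,0,1, 0,0.219,-0.004,0,0,0,1, 0,0.219,-0.004,0,0,0,1, 0,0.219,-0.004,0,0,0,-1, 0,0.219,-0.004,0,0,0,-1, 0,0.219,-0.004,0,0,0,-1, 0,0.219,-0.004,0,0,0,-1, 0,0.219,-0.004,0,0,0,-1]'; python3 go.py
```

```text
clock: 9.85
eef_pos: [496.9, 125.1, 26.9]
tool_rot: [-0.536, 0.46, -0.461, 0.537]
contact_force: [-1.3, -0.1, 5.5]
grip_width: 51.7
t 9.85 pos [496.9 125.1  26.9] jaw -81.3 down err deg 0.04 w 51.7 F [-1.3 -0.1  5.5] j [0.11 0.5  1.89 0.   0.75 1.53]
```

```bash
python3 -m creep '[0,-0.3,0,0,0,0,-1, 0,-0.4,0,0,0,0,-1, 0,-0.4,0,0,0,0,-1, 0,-0.4,0,0,0,0,-1]'; python3 go.py 595.5 -118.5 120 84
```

```text
clock: 10.35
eef_pos: [495.5, 124.9, 125.4]
tool_rot: [0.537, -0.461, 0.46, -0.536]
contact_force: [0.4, -0.6, -2.7]
grip_width: 51.3
t 10.35 pos [495.5 124.9 125.4] jaw -81.3 down err deg 0.1 w 51.3 F [ 0.4 -0.6 -2.7] j [0.11 0.35 1.81 0.   0.98 1.53]
shift units [1.023 0.021 0.247]
turn units [ 0.000e+00 -5.508e+00 -5.000e-03]
turn units [0.003 0.492 0.   ]
```

```bash
python3 -m creep '[1,0,0.247,0,0.49,0,-1, 1,0,0.247,0,0.49,0,-1, 1,0,0.247,0,0.49,0,-1, 1,0,0.247,0,0.49,0,-1, 1,0,0.247,0,0.49,0,-1, 1,0,0.247,0,0.49,0,-1]'; python3 go.py 595.5 -118.5 90 84
```

```text
clock: 11.1
eef_pos: [594.0, -112.5, 124.1]
tool_rot: [-0.474, 0.527, -0.524, 0.472]
contact_force: [-0.0, 0.0, -2.1]
grip_width: 51.8
t 11.1 pos [ 594.  -112.5  124.1] jaw -96.0 down err deg 0.26 w 51.8 F [-0.   0.  -2.1] j [-0.3   0.47  1.6   0.    1.08  1.37]
shift units [0.023 0.136 0.009]
turn units [4.000e-03 5.999e+00 1.300e-02]
turn units [ 0.008 -0.001 -0.003]
```

```bash
python3 -m creep '[0.02,0.136,0.006,0,0,0,-1, 0.02,0.136,0.006,0,0,0,-1, 0.02,0.136,0.006,0,0,0,-1]'; python3 go.py 595.5 -118.5 27.7 84; python3 snap.py 8 side;python3 - <<'E'
from ov2 import *
from rig import ctrl
s=ctrl.get_state(); p=s["eef_pos"]
draw2('8','cup',p[:2],p[2]-4.9,0,2,(230,100,320,200),'pics/c12.png')
E
```

```text
clock: 11.48
eef_pos: [596.0, -116.4, 92.5]
tool_rot: [-0.474, 0.525, -0.525, 0.474]
contact_force: [0.5, -0.2, -1.7]
grip_width: 51.5
t 11.47 pos [ 596.  -116.4   92.5] jaw -95.9 down err deg 0.08 w 51.5 F [ 0.5 -0.2 -1.7] j [-0.31  0.51  1.63  0.    1.01  1.37]
shift units [ 0.009  0.259 -0.001]
turn units [-2.000e-03 -5.996e+00 -4.000e-03]
turn units [ 0.002  0.004 -0.001]
```

View pics/c12.png

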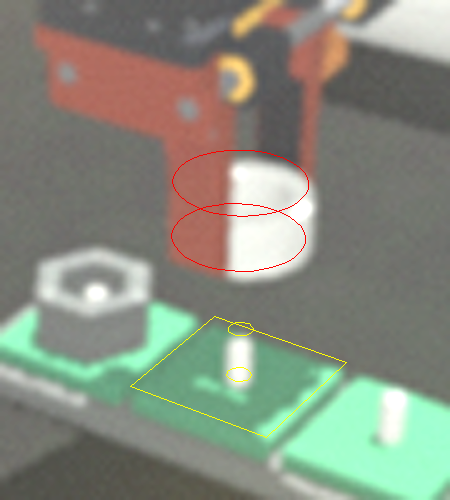

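```bash
python3 -m creep '[0,0.1,0.002,0,0,0,-1, 0,0.15,0.002,0,0,0,-1, 0,0.2,0.002,0,0,0,-1, 0,0.25,0.002,0,0,0,-1, 0,0.257,0.002,0,0,0,-1, 0,0.257,0.002,0,0,0,-1]'; python3 go.py; python3 snap.py 9 side;python3 crop.py pics/side9.png 225 110 325 200 pics/c13.png
```

```text
clock: 12.28
eef_pos: [597.2, -117.9, 28.1]
tool_rot: [-0.473, 0.525, -0.525, 0.473]
contact_force: [-0.2, -0.4, -2.4]
grip_width: 51.7
t 12.28 pos [ 597.2 -117.9   28.1] jaw -96.0 down err deg 0.01 w 51.7 F [-0.2 -0.4 -2.4] j [-0.31  0.6   1.67  0.    0.88  1.37]
```

View pics/c13.png

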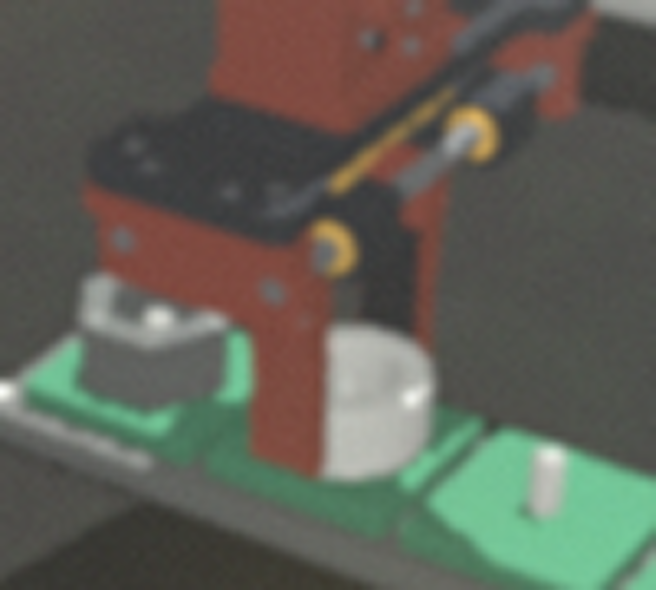

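```bash
python3 -m creep '[0,0.004,0,0,0,0,-1, 0,0.004,0,0,0,0,1, 0,0.004,0,0,0,0,1, 0,0.004,0,0,0,0,1, 0,0.004,0,0,0,0,1, 0,-0.2,0,0,0,0,1, 0,-0.4,0,0,0,0,1, 0,-0.45,0,0,0,0,1, 0,-0.45,0,0,0,0,1]'; python3 go.py 563 128.8 140 98.8
```

```text
clock: 13.45
eef_pos: [597.5, -118.0, 141.2]
tool_rot: [0.473, -0.525, 0.526, -0.474]
contact_force: [0.7, -0.7, -0.2]
grip_width: 88.0
t 13.45 pos [ 597.5 -118.   141.2] jaw -96.0 down err deg 0.09 w 88.0 F [ 0.7 -0.7 -0.2] j [-0.31  0.45  1.58  0.    1.11  1.37]
shift units [-0.967  0.004 -0.24 ]
turn units [-1.000e-03  5.508e+00 -4.000e-03]
turn units [-0.003 -0.492  0.001]
```

```bash
python3 -m creep '[-0.965,0,-0.24,0,-0.49,0,1, -0.965,0,-0.24,0,-0.49,0,1, -0.965,0,-0.24,0,-0.49,0,1, -0.965,0,-0.24,0,-0.49,0,1, -0.965,0,-0.24,0,-0.49,0,1, -0.965,0,-0.24,0,-0.49,0,1]'; python3 go.py 563 128.8 95 98.8; python3 snap.py 10; python3 crop.py pics/top10.png 160 90 380 290 pics/c14.png;python3 crop.py pics/side10.png 140 100 380 310 pics/c15.png
```

```text
clock: 14.2
eef_pos: [561.4, 128.0, 139.1]
tool_rot: [0.538, -0.461, 0.46, -0.536]
contact_force: [1.3, -0.4, -0.0]
grip_width: 87.9
t 14.2 pos [561.4 128.  139.1] jaw -81.2 down err deg 0.16 w 87.9 F [ 1.3 -0.4 -0. ] j [ 0.1   0.41  1.66 -0.    1.08  1.52]
shift units [-0.002  0.176  0.007]
turn units [ 1.e-03 -6.e+00 -9.e-03]
turn units [0.005 0.    0.001]
```

View pics/c14.png

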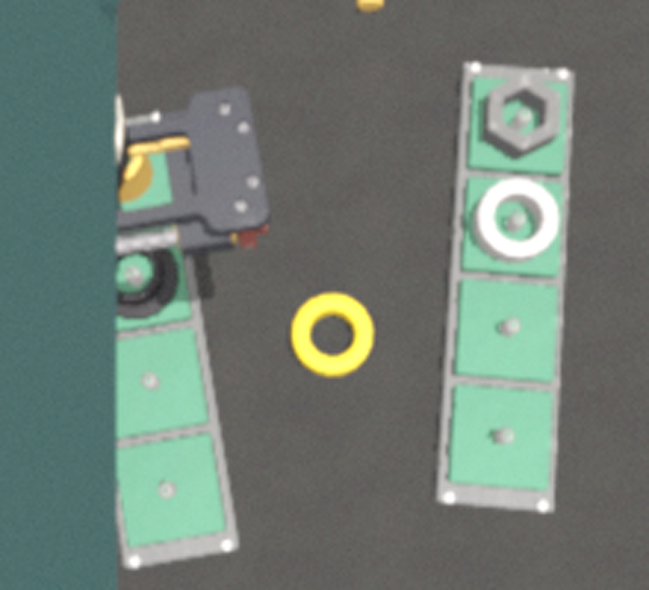

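View pics/c15.png

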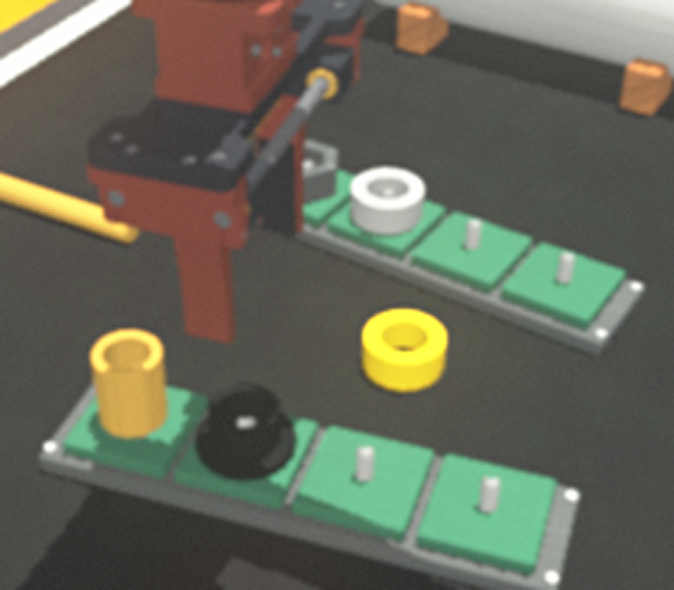

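```bash
python3 -m creep '[0,0.2,0.004,0,0,0,1, 0,0.3,0.004,0,0,0,1, 0,0.422,0.004,0,0,0,1, 0,0.422,0.004,0,0,0,1, 0,0.422,0.004,0,0,0,1]'; python3 go.py; python3 snap.py 11 side; python3 crop.py pics/side11.png 180 190 280 290 pics/c16.png
```

```text
clock: 14.92
eef_pos: [564.2, 127.6, 35.8]
tool_rot: [-0.536, 0.461, -0.461, 0.536]
contact_force: [0.2, -0.8, 0.9]
grip_width: 87.9
t 14.93 pos [564.2 127.6  35.8] jaw -81.3 down err deg 0.04 w 87.9 F [ 0.2 -0.8  0.9] j [0.1  0.55 1.73 0.   0.85 1.52]
```

View pics/c16.png

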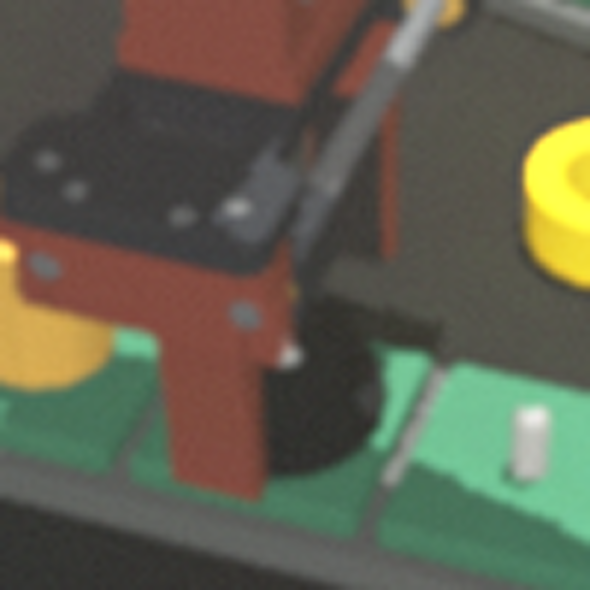

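```bash
python3 -m creep '[0,0.006,0,0,0,0,-1, 0,0.006,0,0,0,0,-1, 0,0.006,0,0,0,0,-1, 0,0.006,0,0,0,0,-1, 0,0.006,0,0,0,0,-1, 0,0.006,0,0,0,0,-1, 0,0.006,0,0,0,0,-1]' 30; python3 go.py
```

```text
clock: 15.85
eef_pos: [563.4, 128.6, 33.8]
tool_rot: [-0.537, 0.461, -0.46, 0.537]
contact_force: [0.4, 0.4, 1.5]
grip_width: 40.1
t 15.85 pos [563.4 128.6  33.8] jaw -81.3 down err deg 0.02 w 40.1 F [0.4 0.4 1.5] j [0.1  0.56 1.74 0.   0.85 1.52]
```

```bash
python3 -m creep '[0,-0.3,0,0,0,0,-1, 0,-0.4,0,0,0,0,-1, 0,-0.4,0,0,0,0,-1, 0,-0.4,0,0,0,0,-1]'; python3 go.py 526.1 -111.5 120 84; python3 snap.py 12 side; python3 - <<'E'
from ov2 import *
from rig import ctrl
s=ctrl.get_state(); p=s["eef_pos"]
draw2('12','seal',p[:2],p[2]-11.8,0,2,(180,140,280,270),'pics/c17.png',bright=2,P=(529.8,126.2,.153))
E
```

```text
clock: 16.35
eef_pos: [562.6, 128.3, 132.8]
tool_rot: [0.537, -0.461, 0.46, -0.536]
contact_force: [-0.4, -0.0, -0.4]
grip_width: 40.5
t 16.35 pos [562.6 128.3 132.8] jaw -81.3 down err deg 0.08 w 40.5 F [-0.4 -0.  -0.4] j [ 0.1   0.42  1.66 -0.    1.06  1.52]
shift units [ 0.926  0.052 -0.29 ]
turn units [ 0.000e+00 -5.508e+00 -4.000e-03]
turn units [0.003 0.492 0.   ]
```

View pics/c17.png

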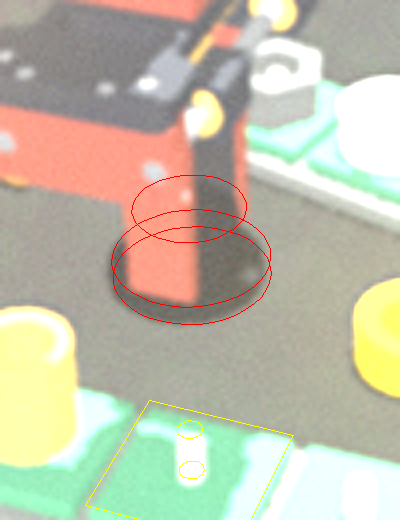

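```bash
python3 -m creep '[0.926,0,-0.29,0,0.49,0,-1, 0.926,0,-0.29,0,0.49,0,-1, 0.926,0,-0.29,0,0.49,0,-1, 0.926,0,-0.29,0,0.49,0,-1, 0.926,0,-0.29,0,0.49,0,-1, 0.926,0.15,-0.29,0,0.49,0,-1, 0.926,0.15,-0.29,0,0.49,0,-1]'; python3 go.py 526.1 -111.5 34.5 84; python3 snap.py 13 side; python3 - <<'E'
from ov2 import *
from rig import ctrl
s=ctrl.get_state(); p=s["eef_pos"]
draw2('13','seal',p[:2],p[2]-11.8,0,1,(240,100,340,210),'pics/c18.png',bright=2)
E
```

```text
clock: 17.27
eef_pos: [523.8, -109.4, 93.1]
tool_rot: [-0.475, 0.528, -0.523, 0.472]
contact_force: [0.4, -0.1, -0.5]
grip_width: 40.3
t 17.27 pos [ 523.8 -109.4   93.1] jaw -95.9 down err deg 0.47 w 40.3 F [ 0.4 -0.1 -0.5] j [-0.34  0.43  1.78  0.    0.94  1.34]
shift units [0.008 0.234 0.012]
turn units [-0.007 -5.998 -0.024]
turn units [ 0.015  0.002 -0.004]
```

View pics/c18.png

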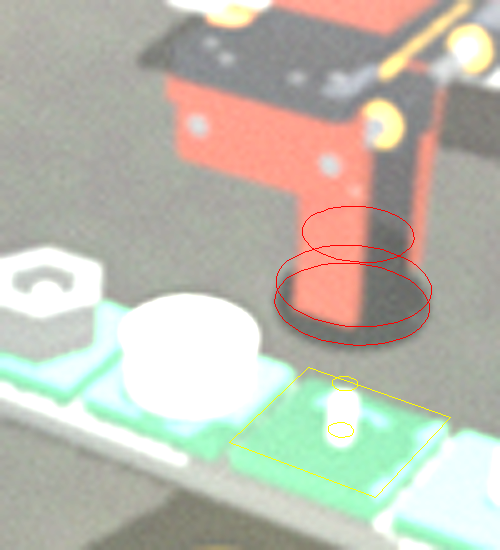

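```bash
python3 -m creep '[0.006,0.1,0.004,0,0,0,-1, 0.006,0.15,0.004,0,0,0,-1, 0.006,0.2,0.004,0,0,0,-1, 0.006,0.226,0.004,0,0,0,-1, 0.006,0.226,0.004,0,0,0,-1, 0.006,0.226,0.004,0,0,0,-1]'; python3 go.py; python3 snap.py 14 side;python3 crop.py pics/side14.png 240 120 340 220 pics/c19.png
```

```text
clock: 18.08
eef_pos: [528.1, -113.1, 40.0]
tool_rot: [0.473, -0.525, 0.525, -0.473]
contact_force: [-0.4, -1.4, -0.4]
grip_width: 40.4
t 18.07 pos [ 528.1 -113.1   40. ] jaw -96.0 down err deg 0.03 w 40.4 F [-0.4 -1.4 -0.4] j [-0.34  0.51  1.82  0.    0.81  1.34]
```

View pics/c19.png

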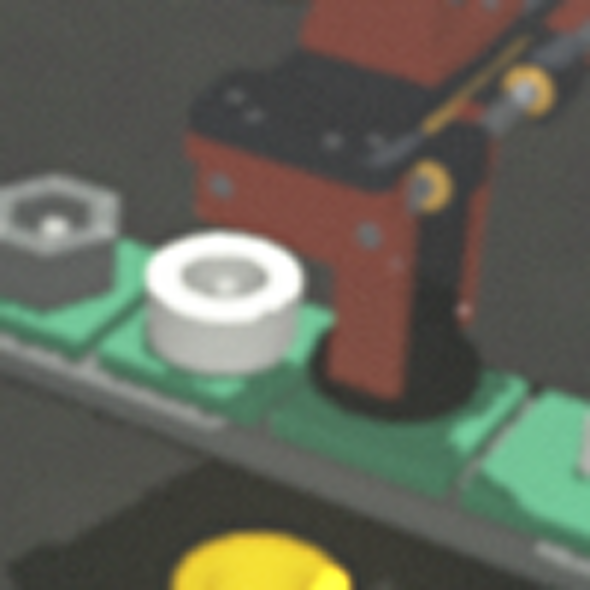

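```bash
python3 -m creep '[0,0.015,-0.004,0,0,0,-1, 0,0.022,-0.004,0,0,0,-1, 0,0.023,-0.004,0,0,0,-1, 0,0.023,-0.004,0,0,0,-1]'; python3 go.py
```

```text
clock: 18.62
eef_pos: [526.8, -112.9, 33.9]
tool_rot: [-0.473, 0.525, -0.525, 0.473]
contact_force: [-0.3, -0.5, 0.1]
grip_width: 40.5
t 18.62 pos [ 526.8 -112.9   33.9] jaw -96.0 down err deg 0.01 w 40.5 F [-0.3 -0.5  0.1] j [-0.34  0.52  1.83  0.    0.8   1.34]
```

```bash
python3 -m creep '[0,0,0,0,0,0,1, 0,0,0,0,0,0,1, 0,0,0,0,0,0,1, 0,0,0,0,0,0,1, 0,-0.2,0,0,0,0,1, 0,-0.4,0,0,0,0,1, 0,-0.52,0,0,0,0,1, 0,-0.52,0,0,0,0,1]'; python3 go.py 636.1 140.6 160 98.8
```

```text
clock: 19.62
eef_pos: [528.7, -113.5, 166.4]
tool_rot: [0.472, -0.524, 0.527, -0.474]
contact_force: [-0.2, -0.3, -0.1]
grip_width: 87.6
t 19.62 pos [ 528.7 -113.5  166.4] jaw -95.9 down err deg 0.31 w 87.6 F [-0.2 -0.3 -0.1] j [-0.34  0.33  1.71  0.    1.09  1.34]
shift units [-1.055  0.026  0.322]
turn units [-5.000e-03  5.508e+00 -1.400e-02]
turn units [-0.01  -0.492  0.004]
```

```bash
python3 -m creep '[-1,0,0.32,0,-0.49,0,1, -1,0,0.32,0,-0.49,0,1, -1,0,0.32,0,-0.49,0,1, -1,0,0.32,0,-0.49,0,1, -1,0,0.32,0,-0.49,0,1, -1,0,0.32,0,-0.49,0,1, -1,0,0.32,0,-0.49,0,1]'; python3 go.py 636.1 140.6 100 98.8; python3 snap.py 15; python3 crop.py pics/top15.png 160 90 380 290 pics/c20.png;python3 crop.py pics/side15.png 140 100 380 310 pics/c21.png
```

```text
clock: 20.5
eef_pos: [631.2, 125.9, 163.1]
tool_rot: [0.537, -0.461, 0.46, -0.536]
contact_force: [0.6, -0.7, -0.4]
grip_width: 87.8
t 20.5 pos [631.2 125.9 163.1] jaw -81.3 down err deg 0.13 w 87.8 F [ 0.6 -0.7 -0.4] j [ 0.09  0.48  1.48 -0.    1.19  1.51]
shift units [-0.055  0.252  0.029]
turn units [-1.000e-03  5.996e+00  6.000e-03]
turn units [ 0.004 -0.004  0.001]
```

View pics/c20.png

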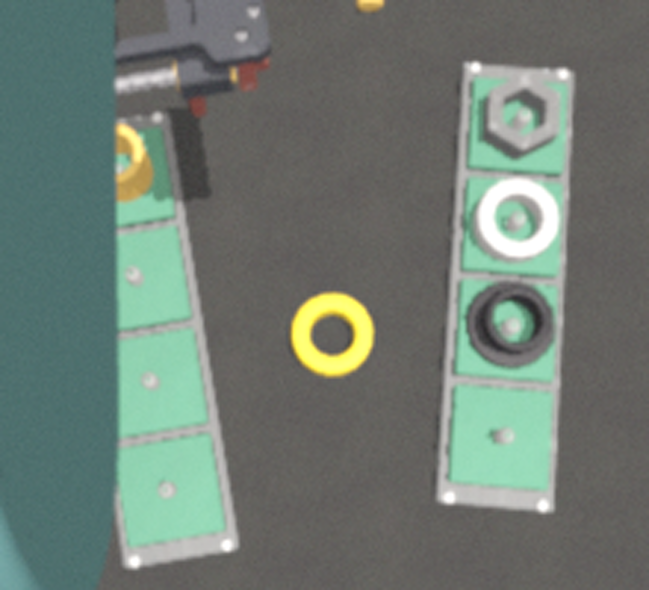

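View pics/c21.png

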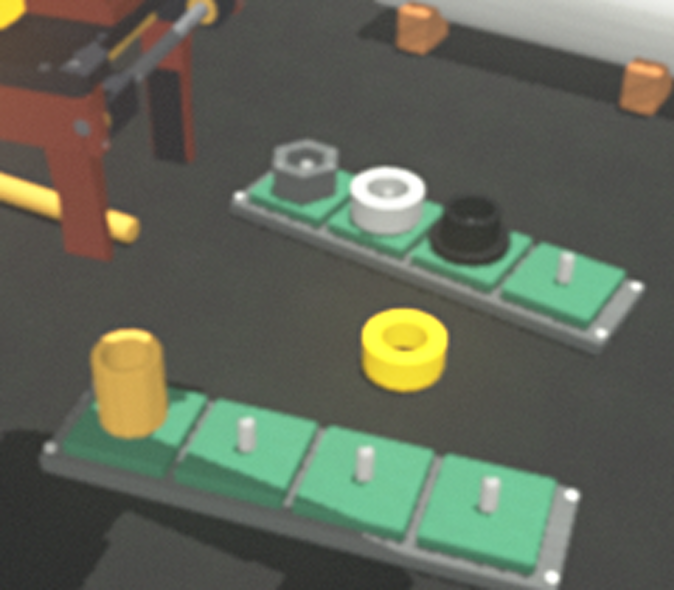

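```bash
python3 -m creep '[-0.055,0.1,0.022,0,0,0,1, -0.055,0.252,0.022,0,0,0,1, -0.055,0.252,0.022,0,0,0,1, -0.055,0.252,0.022,0,0,0,1]'; python3 go.py 636.1 140.6 38 98.8; python3 snap.py 16 side; python3 - <<'E'
from ov2 import *
from rig import ctrl
s=ctrl.get_state(); p=s["eef_pos"]
draw2('16','bush',(636.1,140.6),22,0,3,(150,150,260,270),'pics/c22.png',P=(529.8,126.2,.153))
E
```

```text
clock: 21.1
eef_pos: [636.2, 141.2, 102.0]
tool_rot: [-0.536, 0.46, -0.461, 0.537]
contact_force: [0.8, 0.4, 1.6]
grip_width: 87.8
t 21.1 pos [636.2 141.2 102. ] jaw -81.3 down err deg 0.05 w 87.8 F [0.8 0.4 1.6] j [0.11 0.55 1.52 0.   1.08 1.53]
shift units [ 0.002  0.256 -0.001]
turn units [ 0.000e+00  5.996e+00 -3.000e-03]
turn units [-0.002 -0.004 -0.   ]
```

View pics/c22.png

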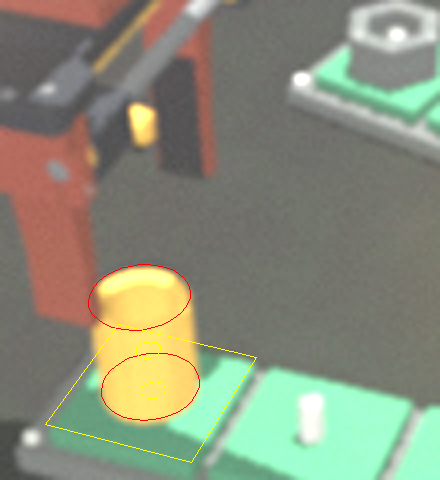

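```bash
python3 -m creep '[0,0.15,0,0,0,0,1, 0,0.256,0,0,0,0,1, 0,0.256,0,0,0,0,1, 0,0.256,0,0,0,0,-1, 0,0.256,0,0,0,0,-1, 0,0.256,0,0,0,0,-1, 0,0.256,0,0,0,0,-1, 0,0.256,0,0,0,0,-1, 0,0.256,0,0,0,0,-1]' 35; python3 go.py
```

```text
clock: 22.28
eef_pos: [635.8, 141.7, 37.1]
tool_rot: [0.537, -0.46, 0.46, -0.537]
contact_force: [-0.4, -0.7, 3.1]
grip_width: 39.5
t 22.27 pos [635.8 141.7  37.1] jaw -81.2 down err deg 0.02 w 39.5 F [-0.4 -0.7  3.1] j [ 0.11  0.63  1.56 -0.    0.95  1.53]
```

```bash
python3 -m creep '[0,-0.2,0,0,0,0,-1, 0,-0.4,0,0,0,0,-1, 0,-0.4,0,0,0,0,-1, 0,-0.4,0,0,0,0,-1]'; python3 go.py 457 -104.5 135 84; python3 snap.py 17 side; python3 - <<'E'
from ov2 import *
from rig import ctrl
s=ctrl.get_state(); p=s["eef_pos"]
draw2('17','bush',p[:2],p[2]-16,0,3,(150,110,260,270),'pics/c23.png',P=(529.8,126.2,.153))
E
```

```text
clock: 22.78
eef_pos: [634.5, 141.9, 135.7]
tool_rot: [0.537, -0.461, 0.46, -0.536]
contact_force: [-0.0, 0.4, -2.7]
grip_width: 40.0
t 22.77 pos [634.5 141.9 135.7] jaw -81.3 down err deg 0.12 w 40.0 F [-0.   0.4 -2.7] j [0.11 0.51 1.49 0.   1.14 1.53]
shift units [ 0.866  0.004 -0.852]
turn units [-0.    -5.508 -0.006]
turn units [ 0.004  0.492 -0.   ]
```

View pics/c23.png

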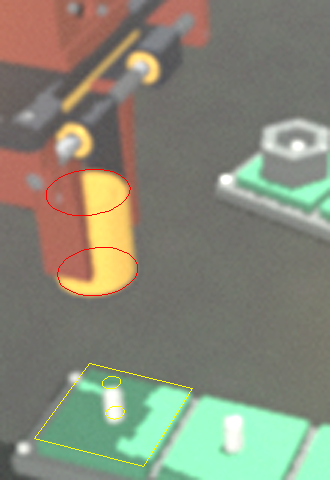

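```bash
python3 -m creep '[0.86,0,-0.85,0,0.49,0,-1, 0.86,0,-0.85,0,0.49,0,-1, 0.86,0,-0.85,0,0.49,0,-1, 0.86,0,-0.85,0,0.49,0,-1, 0.86,0,-0.85,0,0.49,0,-1, 0.86,0,-0.85,0,0.49,0,-1, 0.86,0.1,-0.85,0,0.49,0,-1, 0.86,0.1,-0.85,0,0.49,0,-1]'; python3 go.py 456.5 -105 38 84; python3 snap.py 18 side; python3 - <<'E'
from ov2 import *
from rig import ctrl
s=ctrl.get_state(); p=s["eef_pos"]
draw2('18','bush',p[:2],p[2]-15.5,0,0,(260,80,380,225),'pics/c24.png')
E
```

```text
clock: 23.82
eef_pos: [456.4, -101.5, 109.7]
tool_rot: [-0.474, 0.527, -0.523, 0.473]
contact_force: [-0.0, -0.8, -2.8]
grip_width: 39.3
t 23.82 pos [ 456.4 -101.5  109.7] jaw -95.9 down err deg 0.34 w 39.3 F [-0.  -0.8 -2.8] j [-0.37  0.32  1.91  0.    0.91  1.31]
shift units [0.014 0.287 0.003]
turn units [-0.006 -5.998 -0.017]
turn units [ 0.011  0.002 -0.004]
```

View pics/c24.png

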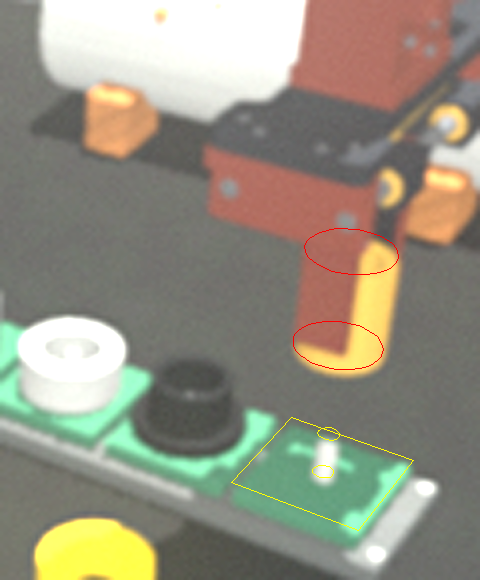

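```bash
python3 -m creep '[0.008,0.1,-0.002,0,0,0,-1, 0.008,0.15,-0.002,0,0,0,-1, 0.008,0.2,-0.002,0,0,0,-1, 0.008,0.24,-0.002,0,0,0,-1, 0.008,0.26,-0.002,0,0,0,-1, 0.008,0.26,-0.002,0,0,0,-1]'; python3 go.py 456.5 -104.5 37.7; python3 snap.py 19 side; python3 crop.py pics/side19.png 270 110 380 230 pics/c25.png
```

```text
clock: 24.62
eef_pos: [457.5, -104.8, 46.7]
tool_rot: [-0.473, 0.525, -0.525, 0.473]
contact_force: [-0.2, 0.3, -2.1]
grip_width: 39.9
t 24.62 pos [ 457.5 -104.8   46.7] jaw -96.0 down err deg 0.03 w 39.9 F [-0.2  0.3 -2.1] j [-0.37  0.43  1.97  0.    0.75  1.3 ]
shift units [-0.001  0.036 -0.004]
```

View pics/c25.png

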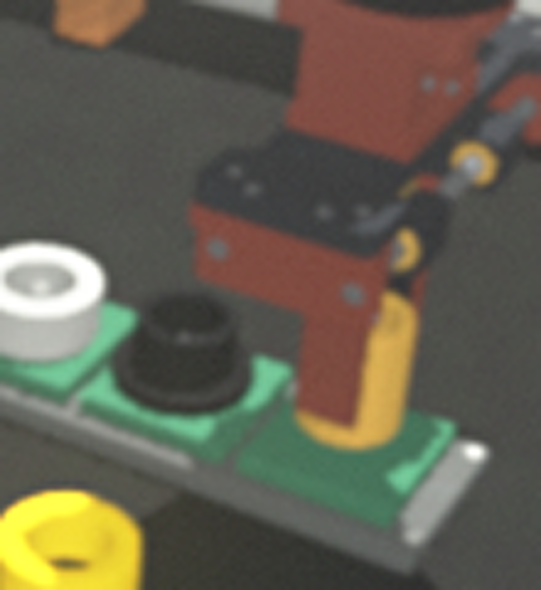

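```bash
python3 -m creep '[0,0.02,-0.002,0,0,0,-1, 0,0.034,-0.002,0,0,0,-1, 0,0.036,-0.002,0,0,0,-1, 0,0.036,-0.002,0,0,0,-1]'; python3 go.py
```

```text
clock: 25.18
eef_pos: [457.1, -104.8, 37.9]
tool_rot: [-0.473, 0.525, -0.525, 0.473]
contact_force: [-0.3, -0.8, -1.9]
grip_width: 40.0
t 25.18 pos [ 457.1 -104.8   37.9] jaw -96.0 down err deg 0.01 w 40.0 F [-0.3 -0.8 -1.9] j [-0.37  0.44  1.98  0.    0.72  1.3 ]
```

```bash
python3 -m creep '[0,0.003,0,0,0,0,-1, 0,0.003,0,0,0,0,-1, 0,0.003,0,0,0,0,1, 0,0.003,0,0,0,0,1, 0,0.003,0,0,0,0,1, 0,0.003,0,0,0,0,1, 0,-0.2,0,0,0,0,1, 0,-0.4,0,0,0,0,1, 0,-0.6,0,0,0,0,1, 0,-0.6,0,0,0,0,1]'; python3 go.py 330 -450 200
```

```text
clock: 26.42
eef_pos: [460.0, -105.8, 191.6]
tool_rot: [0.472, -0.523, 0.528, -0.475]
contact_force: [1.0, -0.3, -0.3]
grip_width: 87.8
t 26.43 pos [ 460.  -105.8  191.6] jaw -95.9 down err deg 0.48 w 87.8 F [ 1.  -0.3 -0.3] j [-0.37  0.2   1.82  0.    1.11  1.3 ]
shift units [ 1.423 -0.034 -0.374]
```

```bash
python3 -m creep '[1,0,-0.2,0,0,0,1, 1,0,-0.2,0,0,0,1, 1,0,-0.2,0,0,0,1, 1,0,-0.2,0,0,0,1, 1,0,-0.2,0,0,0,1, 1,0,-0.2,0,0,0,1, 1,0,-0.2,0,0,0,1]'; python3 go.py; python3 snap.py 20; python3 crop.py pics/top20.png 160 90 380 290 pics/c26.png;python3 crop.py pics/side20.png 140 100 380 310 pics/c27.png
```

```text
clock: 27.3
eef_pos: [381.5, -346.4, 187.2]
tool_rot: [-0.474, 0.526, -0.524, 0.474]
contact_force: [0.1, -0.1, 0.3]
grip_width: 87.9
t 27.3 pos [ 381.5 -346.4  187.2] jaw -95.9 down err deg 0.12 w 87.9 F [ 0.1 -0.1  0.3] j [-0.87  0.28  1.73  0.    1.13  0.8 ]
```

View pics/c26.png

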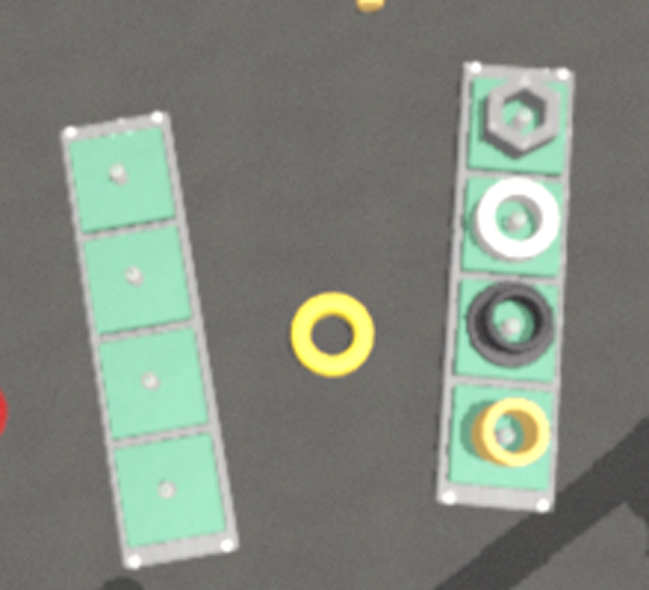

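View pics/c27.png

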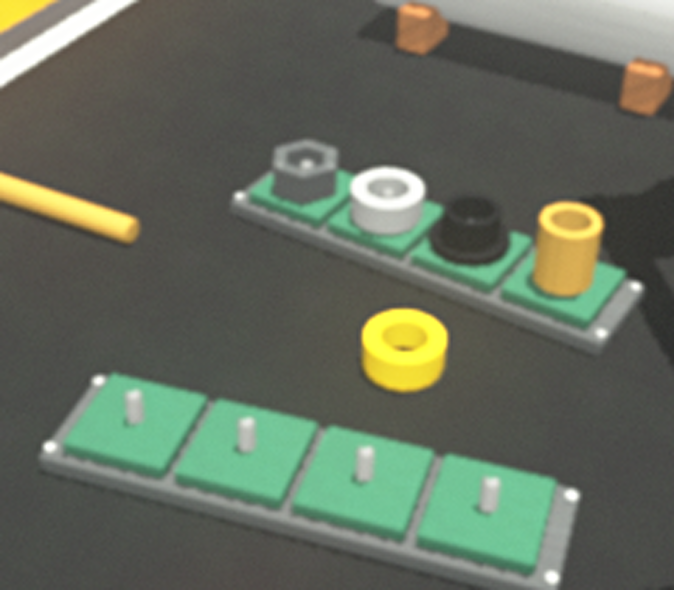

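All four parts stand upright and flat with a peg visible in each bore. Near to far on the build rack (top crop) they are bush (512,432), seal (511,324), cup (517,218) and nut (522,115). The strip rack is empty, the look-alike rings are untouched and the arm is clear.

```bash
python3 -c "
from rig import order; print(order.hand_in())"
```

```text
the job is handed in; nothing more can be done
None
```

I moved all four parts to the assembly rack in reverse order and handed the job in at about 27 s of the 102 s allowed. The strip-down order, near to far, was nut, cup, seal, bush. The assembly rack now reads bush, seal, cup, nut.

**Final check:** the last top and side pictures, taken before handing in, show each part upright and flat on its seat with a peg through its bore. The gripper is open and well clear. The red and yellow rings were left where they lay. The highest force I saw in the readings between moves was about 5.5 N.

**What disagreed:**
- **Camera disagreement:** fitted separately, the two cameras put the racks about 8 mm apart in y. I worked from the top camera, and its estimate of the placed nut agreed with the tool position to about 1 mm.
- **Seal grip width:** the gripper read 40.1–40.5 mm on the 41 mm hub. A picture of the lifted seal showed it centred and upright in the fingers.

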